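# Refit the shaker platform's interlocking inserts

### The job

Wedge the platform's sprung orange clip open by pushing the red prop down into the gap beside its horn, and let go of it so that the prop holds the clip. Then fit every green T-shaped insert lying on the bench into the bed, each in any bay and turned the way that lets it interlock and drop in flush; once all are in, pull the prop out so that the clip springs fully shut over them, and stand the prop upright in its grey tray again. Leave the timer and the vials where they are.

Things in the scene. Friction and masses are not known exactly. Their poses are not given: they have to be found in the camera images.
- insert_1_rib (a point): centre of the blue lifting rib of a loose green T-shaped metal insert (may be absent; all alike, any fits any bay). Rib: 12 mm thick along own x, 30 mm long along y, 24 mm high, standing on the plate's middle; this point is 26 mm above the insert's underside, 12 mm below the rib's top. Grasp the rib across x. Plate: see body. z up; 100 to 170 g
- insert_2_rib (a point): centre of the blue lifting rib of a loose green T-shaped metal insert (may be absent; all alike, any fits any bay). Rib: 12 mm thick along own x, 30 mm long along y, 24 mm high, standing on the plate's middle; this point is 26 mm above the insert's underside, 12 mm below the rib's top. Grasp the rib across x. Plate: see body. z up; 100 to 170 g
- insert_3_rib (a point): centre of the blue lifting rib of a loose green T-shaped metal insert (may be absent; all alike, any fits any bay). Rib: 12 mm thick along own x, 30 mm long along y, 24 mm high, standing on the plate's middle; this point is 26 mm above the insert's underside, 12 mm below the rib's top. Grasp the rib across x. Plate: see body. z up; 100 to 170 g
- insert_4_rib (a point): centre of the blue lifting rib of a loose green T-shaped metal insert (may be absent; all alike, any fits any bay). Rib: 12 mm thick along own x, 30 mm long along y, 24 mm high, standing on the plate's middle; this point is 26 mm above the insert's underside, 12 mm below the rib's top. Grasp the rib across x. Plate: see body. z up; 100 to 170 g
- insert_1: the same insert, origin mid underside. Plate 14 mm thick, 69.5 mm along x, 63.5 along y: crossbar 63.5 wide (y) from x -34.75 to -1.25, stem 31.5 wide (y) from there to x +34.75; a notch 14 wide, 12.75 deep in the middle of the crossbar's outer (-x) edge. The lowest 4 mm are 1.5 mm smaller all round (lead-in)
- insert_2: the same insert, origin mid underside. Plate 14 mm thick, 69.5 mm along x, 63.5 along y: crossbar 63.5 wide (y) from x -34.75 to -1.25, stem 31.5 wide (y) from there to x +34.75; a notch 14 wide, 12.75 deep in the middle of the crossbar's outer (-x) edge. The lowest 4 mm are 1.5 mm smaller all round (lead-in)
- insert_3: the same insert, origin mid underside. Plate 14 mm thick, 69.5 mm along x, 63.5 along y: crossbar 63.5 wide (y) from x -34.75 to -1.25, stem 31.5 wide (y) from there to x +34.75; a notch 14 wide, 12.75 deep in the middle of the crossbar's outer (-x) edge. The lowest 4 mm are 1.5 mm smaller all round (lead-in)
- insert_4: the same insert, origin mid underside. Plate 14 mm thick, 69.5 mm along x, 63.5 along y: crossbar 63.5 wide (y) from x -34.75 to -1.25, stem 31.5 wide (y) from there to x +34.75; a notch 14 wide, 12.75 deep in the middle of the crossbar's outer (-x) edge. The lowest 4 mm are 1.5 mm smaller all round (lead-in)
- bay_1 (a point): where the rib centre of an insert flush in this bay lies: 26 mm over the bed floor, 12 mm over the wall tops. Axes are the platform's. An insert fits only with its axes parallel to the platform's: crossbar on -x side, stem on +x (clip) side; a blue wall key enters its notch. Clearance 1.25 to 1.5 mm all round; bays 50 mm apart, neighbours interlock
- bay_2 (a point): where the rib centre of an insert flush in this bay lies: 26 mm over the bed floor, 12 mm over the wall tops. Axes are the platform's. An insert fits only turned half round: crossbar on the +x (clip) side, stem on the -x side; a blue wall key enters its notch. Clearance 1.25 to 1.5 mm all round; bays 50 mm apart, neighbours interlock
- bay_3 (a point): where the rib centre of an insert flush in this bay lies: 26 mm over the bed floor, 12 mm over the wall tops. Axes are the platform's. An insert fits only with its axes parallel to the platform's: crossbar on -x side, stem on +x (clip) side; a blue wall key enters its notch. Clearance 1.25 to 1.5 mm all round; bays 50 mm apart, neighbours interlock
- bay_4 (a point): where the rib centre of an insert flush in this bay lies: 26 mm over the bed floor, 12 mm over the wall tops. Axes are the platform's. An insert fits only turned half round: crossbar on the +x (clip) side, stem on the -x side; a blue wall key enters its notch. Clearance 1.25 to 1.5 mm all round; bays 50 mm apart, neighbours interlock
- platform: fixed white shaker platform, 138 x 278 mm, place and yaw vary; origin on the bench under the bed's middle, x to the clip side, y along the row of four bays, bay 1 at the +y end. Bed floor 8 mm, wall tops 22 mm above the bench; bed 72 mm deep in x. Beyond the +y end stand a dark stop post and the clip's orange horn, both 48 mm high, 22 mm wide in y
- clip (a joint): sprung orange retaining clip sliding along the platform's +x, m: 0 shut, 0.024 fully open. Shut, its lip (2 mm over the wall tops, 5 mm thick) covers the last 10 mm of the bed on the +x side, so nothing can be dropped in; at 0.013 or more the bed is clear. A spring of 3 to 5 N shuts it whenever nothing holds it
- prop_gap (a point): where the prop's centre lies when fully down between stop post (-x) and horn (+x): 44 mm above the bench, foot on the 8 mm base; platform's axes. Clip shut, the gap is 8 mm wide (x) below, its mouth 48 mm above the bench 30 mm: the horn ramps from 48 to 24 mm height, the post steps back 6 mm above 38 mm. Push the prop straight down (up to 20 N): the horn yields 16 mm and the prop then stays
- prop_mid (a point): centre of the red prop, an upright block 24 mm (own x) by 30 (own y) by 72 mm high; this point is 36 mm above its underside. The lowest 8 mm are 18 by 26 mm (lead-in). In the gap its 24 mm side must lie along the platform's x, so hold it across the 30 mm between its ribbed faces, near the top. 55 to 90 g
- prop: the same prop, origin at the middle of its underside, z up
- prop_tray_in (a point): middle of the inner floor (3 mm above the bench) of the prop's fixed grey tray, 60 (x) by 90 mm (y) outside, walls 3 mm thick, 14 mm high; the prop stands in it at the start
- bench_timer: bystander: white digital timer 72 x 66 x 21 mm, origin under its middle
- vial_1: bystander: capped white vial, 25 mm across, 56 mm high, origin under its middle
- vial_2: bystander: a vial like vial_1
Mind the look-alikes: they are no part of the job. What is shaped like the insert_3 but brown is not meant.

How it is judged:
By the outcome, as a careful person would: the job done as asked, in the order asked, and still so for the second after the job is handed in, with the robot touching nothing.
Of insert_1, insert_2, insert_3, insert_4 only 3 to 4 are there at a start; the rules pass over those that are not, and their reading is None.
At some moment in a run one of insert_1, insert_2, insert_3, insert_4 may be knocked a few centimetres aside while the robot is not near it.
It also fails if it takes over 200 s, if anything falls off the work surface, if the arm or the gripper's body presses on something with over 40 N, if the wrist force passes 120 N, or if a joint passes its speed limit or range.

### The arm

A 6-joint arm with a two-finger parallel gripper is mounted at the origin on a cart in front of the work surface, level with it; the furniture and walls round the work are solid. World frame = base frame: x ahead of the robot, y to its left, z up, the work surface at z = 0. Lengths are in mm, angles in rad, forces in N, time in s.
With the tool pointing down it reaches from about 350 to 775 mm from the base axis. Payload 7.3 kg.
Tool frame: the origin (TCP) lies at the very end of the fingers, on their centre line; the grasp point (between the pads) lies 19 mm behind it (bot.tcp_to_grasp is the distance from the TCP to the grasp point, in mm); z points along the fingers, y is the direction in which the jaws open and shut (so a half turn about z gives the same grasp; the last joint's range is limited). The gripper opens to 92 mm and grips with 3 to 60 N. Pads are 19 mm wide; open, the fingers measure 130 mm over their backs; the gripper's body (75 mm by 190 mm) begins 47 mm behind the grasp point.
Start: joints at [0.997, 0.342, 1.524, -0, 1.275, -0.146], TCP at [217.795, 477.713, 226.741] pointing down, gripper open.
Joint ranges: [-2.53, 2.53], [-0.77, 2.02], [0.04, 2.7], [-1, 4.14], [0.28, 2.66], [-3.11, 3.11]. Speed limits (rad/s): [2.57, 2.57, 3.14, 3.14, 3.14, 3.14].

### API

Orientations are given as [roll, pitch, yaw] about the fixed x, y, z axes, in that order (R = Rz(yaw) Ry(pitch) Rx(roll)).
In Python, from plant import bot gives the robot as it stands. The module is installed in compiled form; this text tells all that it offers.
- The arm moves only by the tool carry_out, never from a script. Its argument "motion" is a list of rows, each a list of 5 numbers: the closure, from 0 (fully open) to 1 (shut), then the shift along the tool's x, y, z in mm, then the turn about the tool's z in degrees. In form: [[claw, dx, dy, dz, spin], ...]. A call has 1 to 10 rows; each row is the pose to reach, as a shift and turn from the pose measured when the call began, along the tool's axes at that moment; what a row does not reach only later rows make up. A row lasts 1/8 s, in which the tool goes at most 62.5 mm and 10.7 degrees, less where a joint would pass 70% of its speed; a pose out of reach is approached as far as the arm can. A call with a gripper value outside its range is refused whole. The fingers move at their own pace and stop on an object; the grip force is fixed at half the most. Time passes only in rows, so rows that repeat a pose let the fingers close. It gives the time, the measured TCP pose, the force and the opening at its end, in the units of the state.
- bot.get_obs(): the state, without advancing time (a new reading comes with each control period).
- bot.capture(name): name is "scene" or "top"; returns a dict with "color" (420x560x3 uint8, red, green, blue), "depth" (420x560 float32, mm along the optical axis (not along the pixel's ray), 0 where there is no reading), "K" (3x3 intrinsics, pixels), "k1" (the pictures are not rectified: a ray, as slopes to the right and down, at radius r is drawn at 1 + k1 r^2 times it, then the intrinsics apply), "camera_from_world" (4x4, takes a point from world to camera coordinates). Camera axes: x right, y down, z forward; pixel columns grow to the right and rows downward; lengths in mm; the calibration is good to about 2 mm. A picture is of the moment at which its call begins.
- bot.close_job(): hands the job in, once; it reports no verdict.
The state is a dict: "time": time; "joint_positions": joint angles; "dq": joint speeds; "tau": joint torques, N m; "tool_pos": TCP position; "tcp_rot": TCP orientation; "contact_force": force on the tool from outside, world axes, zero at the start; "moment": the same for the moment, N m; "grip_width": finger opening in mm.
Only numpy, scipy, OpenCV 4.12 (cv2) and the standard library are available. Lean on these libraries where they do the work, as an engineer would, in place of code of your own. Each camera call takes 0.05 s, during which the arm holds its last target.

## Working session

There is one attempt and no reset: what is moved stays moved. The work goes in short steps, Python scripts to look and compute and a tool call to move; the robot and the scene stay as the last step left them, time stands still between calls to the robot, and variables do not carry over. Pictures are saved under pics/ and viewed, and the job is handed in when it is done.

Besides the shell and the picture viewer there is one more tool, called after "Request:" by a JSON object that holds its "name" and its "arguments". carry_out: Moves the arm, as the interface text tells. Its arguments: {"type":"object","properties":{"motion":{"type":"array","items":{"type":"array","items":{"type":"number"}}}},"required":["motion"]}

```bash
mkdir -p pics; cat > h.py <<'E'
import numpy as np, cv2
from plant import bot
def cap(n,f):
    c=bot.capture(n); cv2.imwrite('pics/'+f+'.png',c['color'][:,:,::-1]); np.savez('pics/'+f+'.npz',**c); return c
def world(c,us=None,vs=None):
    K=c['K'];k1=float(c['k1']);H,W=c['depth'].shape
    u,v=np.meshgrid(np.arange(W),np.arange(H))
    xd=(u-K[0,2])/K[0,0]; yd=(v-K[1,2])/K[1,1]
    x,y=xd.copy(),yd.copy()
    for _ in range(15):
        s=1+k1*(x*x+y*y); x=xd/s;y=yd/s
    z=c['depth']; P=np.stack([x*z,y*z,z,np.ones_like(z)],-1)
    T=np.linalg.inv(c['camera_from_world'])
    return (P@T.T)[...,:3], z>0
E
python3 - <<'E'
from h import *
for n in('scene','top'):
    c=cap(n,n+'0'); print(n,c['K'],c['k1'],c['camera_from_world'])
o=bot.get_obs();print(o)
E
```

```text
scene [[545.59070706   0.         276.19488304]
 [  0.         545.59070706 206.04031506]
 [  0.           0.           1.        ]] 0.011888022384372716 [[ 5.40598939e-01 -8.41163380e-01 -1.40340971e-02 -2.85494980e+02]
 [-4.42188872e-01 -2.69915272e-01 -8.55344812e-01  2.91858071e+02]
 [ 7.15696716e-01  4.68604219e-01 -5.17868996e-01  9.89455478e+02]
 [ 0.00000000e+00  0.00000000e+00  0.00000000e+00  1.00000000e+00]]
top [[533.4911777    0.         277.42763453]
 [  0.         533.4911777  205.40118228]
 [  0.           0.           1.        ]] 0.03169785477174859 [[-2.94321596e-02 -9.99556731e-01 -4.48216394e-03  1.70006890e+01]
 [-9.78700994e-01  2.97289100e-02 -2.03126946e-01  5.59959507e+02]
 [ 2.03170156e-01 -1.59176638e-03 -9.79142152e-01  1.46519874e+03]
 [ 0.00000000e+00  0.00000000e+00  0.00000000e+00  1.00000000e+00]]
{'time': 0.1, 'joint_positions': array([ 9.97005957e-01,  3.42654688e-01,  1.52487457e+00, -5.30414102e-05,
        1.27538283e+00, -1.46025165e-01]), 'dq': array([ 1.04626743e-03, -3.02603417e-03, -2.74408657e-03,  6.65936195e-04,
        5.52182018e-05, -5.57627682e-04]), 'tau': array([ 1.75604135e-03, -4.32007778e+01, -2.44691777e+01,  7.18681631e-02,
        5.26018068e-02, -9.72017602e-06]), 'tool_pos': array([217.61110838, 477.40464514, 226.1299785 ]), 'tcp_rot': array([-3.14027988e+00, -1.41802811e-04,  2.71384283e+00]), 'contact_force': array([ 0.55061892,  0.70849084, -0.34091275]), 'moment': array([ 0.04991364, -0.00125735,  0.00264415]), 'grip_width': 91.65844777973763}
```

View pics/top0.png

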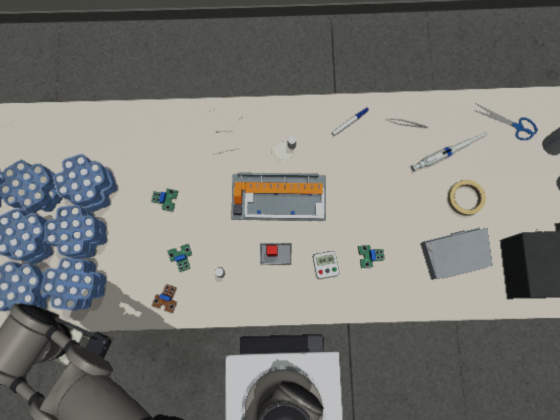

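View pics/scene0.png

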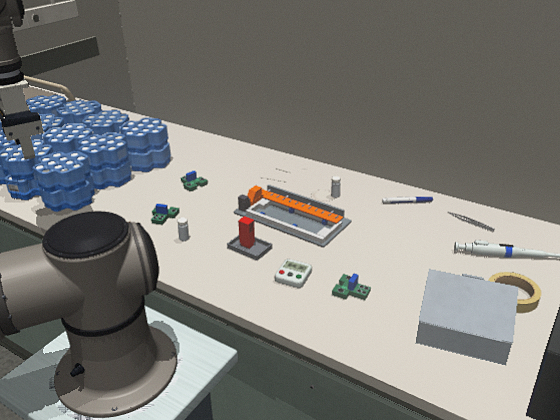

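```bash
python3 - <<'E'
from h import *
for n in('scene','top'):
    c=np.load(f'pics/{n}0.npz'); im=c['color'][:,:,::-1]
    if n=='top': a=im[150:310,140:400]
    else: a=im[160:310,130:390]
    cv2.imwrite(f'pics/{n}0z.png',cv2.resize(a,None,fx=3,fy=3,interpolation=cv2.INTER_CUBIC))
    P,ok=world(c)
    hsv=cv2.cvtColor(im,cv2.COLOR_BGR2HSV)
    for nm,lo,hi in(('green',(60,90,30),(90,255,255)),('blue',(100,150,60),(125,255,255)),('red',(0,200,90),(4,255,255)),('orange',(6,200,120),(18,255,255)),('brown',(3,80,40),(14,200,180))):
        m=cv2.inRange(hsv,lo,hi); 
        k,l,s,ce=cv2.connectedComponentsWithStats(m)
        for i in range(1,k):
            if s[i,4]>15:
                q=P[(l==i)&ok]; print(n,nm,s[i],ce[i].round(),np.median(q,0).round(1),q[:,2].min().round(),q[:,2].max().round())
E
```

```text
scene green [184 178  23  10  76] [195. 182.] [593.9 318.5  13.3] -3.0 18.0
scene green [168 207  10   8  39] [172. 211.] [438.  267.8  13.5] 10.0 21.0
scene green [152 213  15  11  72] [158. 218.] [396.8 275.7  13.1] 1.0 18.0
scene green [333 275  16  20 112] [342. 285.] [ 401.9 -244.5   14. ] 2.0 18.0
scene green [353 284   7   9  24] [356. 288.] [ 412.4 -274.3   14.3] 12.0 16.0
scene blue [ 90 163  29   8  92] [102. 167.] [455.7 531.7  68.1] 60.0 84.0
scene blue [  3 169   6   7  23] [  6. 172.] [293.2 735.6  68. ] 53.0 85.0
scene blue [ 11 170  23  10 135] [ 23. 176.] [300.3 665.4  70.6] 53.0 86.0
scene blue [186 171   9   4  18] [190. 173.] [600.9 336.2  37.3] -1.0 39.0
scene blue [ 86 173   4   5  16] [ 88. 175.] [400.5 526.2  67.6] 62.0 73.0
scene blue [  0 178  16   6  43] [  6. 182.] [308.  795.5  18.6] 1.0 62.0
scene blue [ 94 178  36  11  98] [109. 184.] [461.9 531.    8.9] 0.0 26.0
scene blue [  9 180  77  20 415] [ 44. 190.] [302.8 585.4  62. ] 2.0 85.0
scene blue [ 43 197  49  14 219] [ 67. 205.] [317.7 530.3  11.2] 0.0 35.0
scene blue [416 197  12   3  21] [421. 198.] 
[... 1124 characters left out ...]
. 197.] [599.3 334.3  36. ] 23.0 44.0
top blue [370 250   6  11  50] [373. 255.] [ 413.2 -264.8   37.1] 21.0 46.0
top blue [174 254  12   7  54] [180. 257.] [423.  280.8  36.1] 11.0 43.0
top blue [160 294  11   7  42] [165. 297.] [313.1 322.   37. ] 32.0 47.0
top orange [235 183  34  21 238] [246. 190.] [616.9 104.6  31.5] 18.0 55.0
top brown [260 182  12   6  18] [267. 183.] [638.7  26.1  24.1] 7.0 39.0
top brown [234 190   9  15  29] [238. 199.] [584.3 110.2  36. ] 7.0 49.0
top brown [271 193  46   1  46] [294. 193.] [601.8 -47.8  27.8] -1.0 37.0
top brown [163 286  13  11  51] [169. 291.] [327.8 314.6  13.9] 9.0 22.0
top brown [152 295  24  18 161] [164. 304.] [296.5 327.6  14. ] 5.0 22.0
```

```bash
sleep 1
```

```text
(no output)
```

View pics/top0z.png

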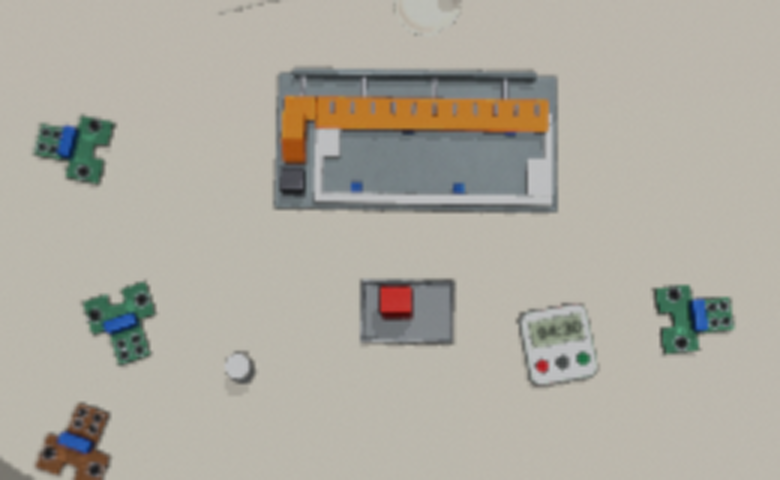

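View pics/scene0z.png

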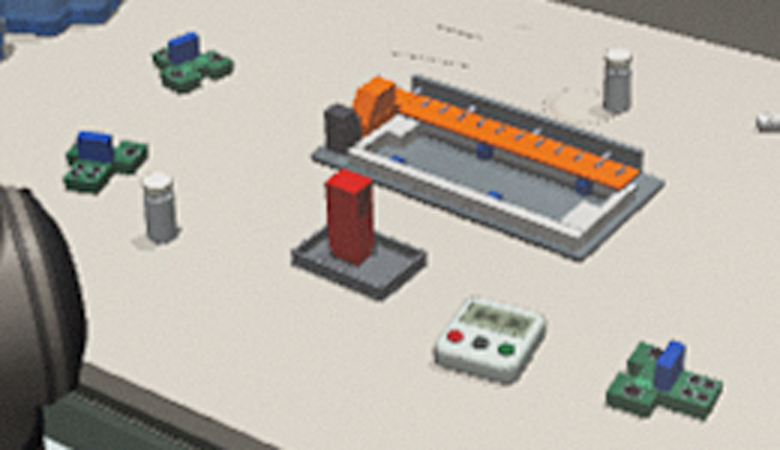

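```bash
cat >> h.py <<'E'
def proj(c,X):
    X=np.asarray(X,float); T=c['camera_from_world'];p=X@T[:3,:3].T+T[:3,3]
    x=p[...,0]/p[...,2];y=p[...,1]/p[...,2];s=1+float(c['k1'])*(x*x+y*y)
    K=c['K'];return np.stack([K[0,0]*x*s+K[0,2],K[1,1]*y*s+K[1,2]],-1)
def ortho(c,x0,x1,y0,y1,z,s):  # up=+x, left=+y ; s px/mm
    xs=np.arange(x1,x0,-1/s); ys=np.arange(y1,y0,-1/s)
    X,Y=np.meshgrid(xs,ys,indexing='ij')
    uv=proj(c,np.stack([X,Y,np.full_like(X,z)],-1)).astype(np.float32)
    return cv2.remap(c['color'][:,:,::-1],uv[...,0],uv[...,1],cv2.INTER_CUBIC)
def grid(im,x1,y1,s,st=20):
    im=im.copy()
    H,W=im.shape[:2]
    for k in range(-1000,1000,st):
        r=int((x1-k)*s); q=int((y1-k)*s)
        if 0<=r<H: im[r,::4]=(0,0,255); cv2.putText(im,str(k),(0,r),0,.35,(0,0,0))
        if 0<=q<W: im[::4,q]=(0,0,255); cv2.putText(im,str(k),(q,10),0,.35,(0,0,0))
    return im
E
python3 - <<'E'
from h import *
for n in('top','scene'):
    c=np.load(f'pics/{n}0.npz')
    T=c['camera_from_world'];print(-T[:3,:3].T@T[:3,3])
    a=ortho(c,510,680,-160,140,22,2.6); cv2.imwrite(f'pics/{n}0p.png',grid(a,680,140,2.6))
E
```

```text
[ 250.84863671    2.67842139 1548.45691158]
[-424.75536128 -625.03398279  758.04093756]
```

View pics/top0p.png

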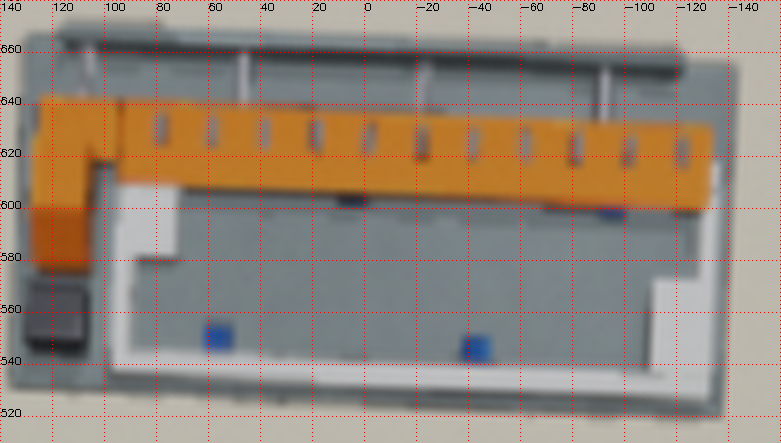

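View pics/scene0p.png

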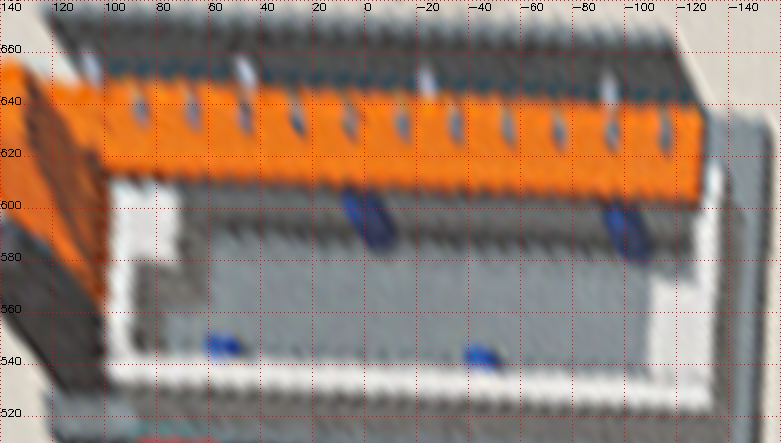

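```bash
cat >> h.py <<'E'
from scipy.optimize import minimize
SS=6
def Rz(a): return np.array([[np.cos(a),-np.sin(a),0],[np.sin(a),np.cos(a),0],[0,0,1]])
def render(c,faces,box,nlab,base=0):
    u0,v0,u1,v1=box; H,W=(v1-v0)*SS,(u1-u0)*SS
    L=np.full((H,W),base,np.uint8)
    for poly,lab in faces:
        p=(proj(c,poly)-[u0-.5,v0-.5])*SS-.5
        cv2.fillPoly(L,[np.round(p*16).astype(np.int32)],lab,shift=4)
    out=[cv2.GaussianBlur(cv2.resize((L==k).astype(np.float32),(u1-u0,v1-v0),interpolation=cv2.INTER_AREA),(0,0),.6) for k in range(nlab)]
    return np.stack(out,-1)
def resid(c,faces,box,nlab,mask=None,ret=False):
    u0,v0,u1,v1=box
    A=render(c,faces,box,nlab); I=c['color'][v0:v1,u0:u1].astype(float)
    w=(np.ones(I.shape[:2]) if mask is None else mask).ravel()[:,None]
    M=A.reshape(-1,nlab);Y=I.reshape(-1,3)
    w=w*(M[:,-1:]<.05) if ret=='ign' else w
    X=np.linalg.solve((M*w).T@M+1e-3*np.eye(nlab),(M*w).T@Y)
    r=((M@X-Y)**2*w).sum()/w.sum()
    return (r,(M@X).reshape(I.shape)) if ret else r
def prism(poly,z0,z1,top,side,cam):
    """faces of a prism with xy poly (world already, CCW); visible sides first, then top"""
    n=len(poly);F=[]
    ctr=cam
    for i in range(n):
        a,b=poly[i],poly[(i+1)%n]
        nrm=np.array([b[1]-a[1],-(b[0]-a[0])])
        if nrm@(ctr[:2]-a)>0:
            F.append((np.array([[*a,z0],[*b,z0],[*b,z1],[*a,z1]]),side))
    F.sort(key=lambda f:-np.linalg.norm(f[0].mean(0)-ctr))
    F.append((np.array([[*p,z1] for p in poly]),top)); return F
def campos(c): T=c['camera_from_world'];return -T[:3,:3].T@T[:3,3]
TP=np.array([(-34.75,-31.75),(-1.25,-31.75),(-1.25,-15.75),(34.75,-15.75),(34.75,15.75),(-1.25,15.75),(-1.25,31.75),(-34.75,31.75),(-34.75,7),(-22,7),(-22,-7),(-34.75,-7)])
RP=np.array([(-6,-15),(6,-15),(6,15),(-6,15)])
def tf(P,x,y,a): return P@Rz(a)[:2,:2].T+[x,y]
def insfaces(c,x,y,a,z=0):
    cam=campos(c)
    return prism(tf(TP,x,y,a),z,z+14,1,2,cam)+prism(tf(RP,x,y,a),z+14,z+38,3,4,cam)
def fitins(c,x,y,a,z=0,fixz=True,m=14):
    uv=proj(c,[x,y,z+15.]); 
    box=[int(uv[0])-m-4,int(uv[1])-m-4,int(uv[0])+m+5,int(uv[1])+m+5]
    f=lambda p:resid(c,insfaces(c,p[0],p[1],p[2]/30,z),box,5)
    best=None
    for da in (0,.25,-.25):
        r=minimize(f,[x,y,(a+da)*30],method='Nelder-Mead',options=dict(initial_simplex=np.array([[x,y,(a+da)*30],[x+6,y,(a+da)*30],[x,y+6,(a+da)*30],[x,y,(a+da)*30+6]]),xatol=.02,fatol=.01))
        if best is None or r.fun<best.fun: best=r
    return best.x[0],best.x[1],best.x[2]/30,best.fun
def pbox(x0,x1,y0,y1): return np.array([(x0,y0),(x1,y0),(x1,y1),(x0,y1)],float)
E
cat > a.py <<'E'
from h import *
G=[(604,325,-np.pi/2-.1+np.pi),(422,281,-2.9),(413,-262,-1.6)]
import sys
tag=sys.argv[1] if len(sys.argv)>1 else '0'
for n in('top','scene'):
    c=dict(np.load(f'pics/{n}{tag}.npz'))
    for g in G:
        b=min((fitins(c,g[0],g[1],k*np.pi/4) for k in range(8)),key=lambda r:r[3])
        print(n,np.round(b,3))
E
python3 a.py
```

```text
top [601.266 335.344   1.336 164.714]
top [423.014 282.319   3.443 195.118]
top [ 415.073 -266.078    4.801  240.56 ]
scene [601.065 337.238   1.324 424.213]
scene [ 422.122  284.547    3.435 1187.568]
scene [ 413.019 -265.575    4.796  708.971]
```

```bash
cat > pf.py <<'E'
from h import *
# labels 0 ignore(none) 1 bench 2 base/floor top 3 white top 4 side white 5 key 6 base side
def platfaces(c,x,y,a,t,by):
    cam=campos(c); T=lambda P: tf(P,x,y,a); F=[]
    F.append((np.c_[T(pbox(-200,200,-300,300)),np.zeros(4)],1))
    F+=prism(T(pbox(-36-by[1],-36-by[1]+138,by[0],by[0]+278)),0,8,2,6,cam)
    H=108.25
    def bx(x0,x1,y0,y1,z0=8,z1=22,top=3,side=4): return prism(T(pbox(x0,x1,y0,y1)),z0,z1,top,side,cam)
    parts=[bx(36,36+t,-H-t,H+t),bx(-36,36,H,H+t),bx(0,36,92.25,H),bx(-36,36,-H-t,-H),bx(-36,0,-H,-92.25),bx(-36-t,-36,-H-t,H+t),
     bx(-36,-25,75-6,75+6,8,20,5,5),bx(-36,-25,-25-6,-25+6,8,20,5,5)]
    parts.sort(key=lambda p:-np.linalg.norm(p[-1][0].mean(0)-cam))
    for p in parts: F+=p
    # ignored: clip zone and horn/post zone
    F.append((np.c_[T(pbox(12,140,-160,140)),np.full(4,22.)],0))
    F.append((np.c_[T(pbox(-60,140,H+t-2,200)),np.full(4,22.)],0))
    return F
def fitplat(c,p0):
    u=proj(c,np.array([[p0[0]+dx,p0[1]+dy,10.] for dx in(-65,25) for dy in(-140,125)]))
    box=[int(u[:,0].min()),int(u[:,1].min()),int(u[:,0].max())+1,int(u[:,1].max())+1]
    def f(p,ret=False):
        u0,v0,u1,v1=box
        A=render(c,platfaces(c,p[0],p[1],p[2]/100,p[3],(p[4],p[5])),box,7)
        w=(A[...,0]<.02).ravel()[:,None]; M=A[...,1:].reshape(-1,6); Y=c['color'][v0:v1,u0:u1].reshape(-1,3).astype(float)
        X=np.linalg.solve((M*w).T@M+1e-3*np.eye(6),(M*w).T@Y)
        if ret: return (w*(M@X)).reshape(v1-v0,u1-u0,3),c['color'][v0:v1,u0:u1]
        return (w*(M@X-Y)**2).sum()/w.sum()
    r=minimize(f,p0,method='Nelder-Mead',options=dict(initial_simplex=np.vstack([p0,np.array(p0)+np.diag([4,4,3,2,4,4.])]),maxfev=1200,xatol=.02,fatol=.01))
    return r,f
if __name__=='__main__':
    for n in('top','scene'):
        c=dict(np.load(f'pics/{n}0.npz'))
        r,f=fitplat(c,[579,-17,-4.3,8,-122,16]); print(n,r.x.round(2),r.fun)
        a,b=f(r.x,True); cv2.imwrite(f'pics/pf_{n}.png',cv2.resize(np.vstack([a,b]).clip(0,255).astype(np.uint8)[:,:,::-1],None,fx=5,fy=5,interpolation=0))
E
python3 pf.py
```

```text
top [ 577.03  -19.04   -4.36    9.58 -122.33   13.65] 126.65658270489365
scene [ 576.43  -18.24   -4.08   11.15 -119.97   13.78] 6897.9259391171145
```

```bash
python3 -c "
import cv2
a=cv2.imread('pics/pf_top.png');print(a.shape)
b=cv2.imread('pics/pf_scene.png');print(b.shape)"
```

```text
(340, 460, 3)
(480, 550, 3)
```

View pics/pf_top.png

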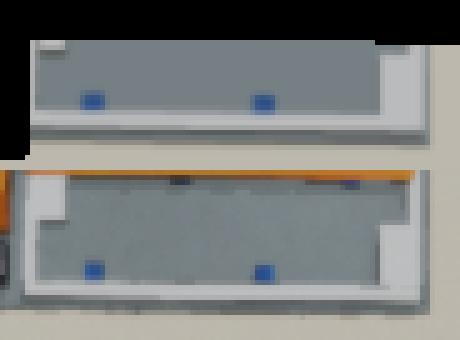

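```bash
sed -i 's/pbox(-200,200,-300,300)/pbox(-36-by[1]-8,-36-by[1]+146,by[0]-8,by[0]+286)/; s/def platfaces(c,x,y,a,t,by)/def platfaces(c,x,y,a,t,by,te)/; s/-H-t,H+t/-H-te,H+te/g; s/H,H+t)/H,H+te)/; s/-H-t,-H)/-H-te,-H)/; s/H+t-2/H+te-2/; s/p\[3\],(p\[4\],p\[5\]))/p[3],(p[4],p[5]),p[6])/; s/\[4,4,3,2,4,4.\]/[4,4,3,2,4,4.,2]/; s/8,-122,16\]/7,-122,14,8]/; s/maxfev=1200/maxfev=2500/; s/(w\*(M@X-Y)\*\*2).sum/(w*np.minimum((M@X-Y)**2,2500)).sum/' pf.py; python3 pf.py
```

```text
top [ 576.74  -18.67   -4.13    9.14 -118.43    8.29   10.  ] 123.71996996816719
scene [ 574.93  -18.47   -4.77   10.42 -121.66   13.22    9.04] 819.5517437397077
```

View pics/pf_scene.png

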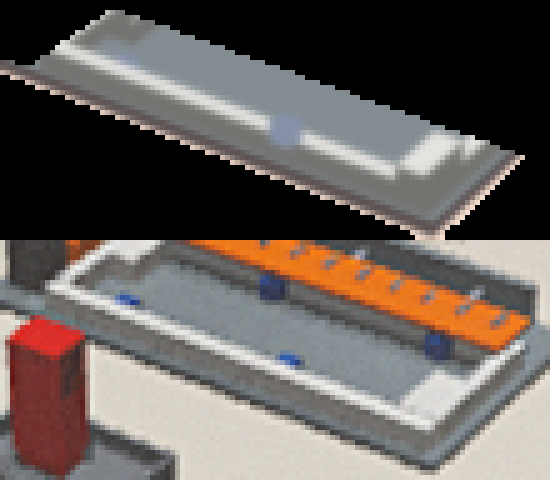

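View pics/pf_top.png

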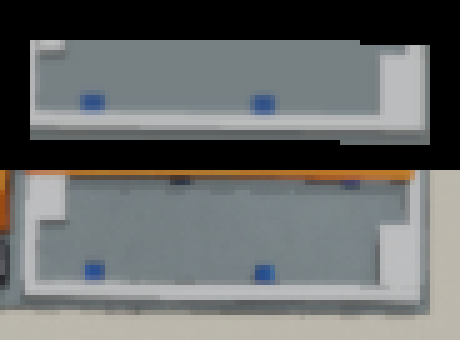

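```bash
cat > prof.py <<'E'
from h import *
def prof(c,x,y,a,xs,ys,z):
    X,Y=np.meshgrid(xs,ys,indexing='ij'); w=tf(np.stack([X.ravel(),Y.ravel()],-1),x,y,a)
    uv=proj(c,np.c_[w,np.full(len(w),z)]).astype(np.float32)
    im=cv2.remap(c['color'],uv[:,0],uv[:,1],cv2.INTER_CUBIC).reshape(*X.shape,3)
    return im.astype(float)
def edges(xs,p,thr=6):
    g=np.gradient(p,xs); out=[]
    for i in range(1,len(g)-1):
        if abs(g[i])>thr and abs(g[i])>=abs(g[i-1]) and abs(g[i])>abs(g[i+1]): out.append((round(float(xs[i]),2),round(float(g[i]),1)))
    return out
if __name__=='__main__':
    c=dict(np.load('pics/top0.npz')); P=(577,-18.8,-.0425)
    s=.25
    for yr in((-85,-40),(-10,50),(-5,65)):
        print('near wall',yr,edges(np.arange(-60,-15,s),prof(c,*P,np.arange(-60,-15,s),np.arange(*yr,1.),22).mean((1,2))))
    for yr in((-90,-60),(-60,-30),(-10,20),(20,50),):
        xs=np.arange(-60,-20,s); print('yaw',yr,edges(xs,prof(c,*P,xs,np.arange(*yr,1.),22).mean((1,2))))
    ys=np.arange(85,130,s); print('+y',edges(ys,prof(c,*P,np.arange(-28,-5,1.),ys,22).mean((0,2))))
    ys=np.arange(-130,-80,s); print('-y',edges(ys,prof(c,*P,np.arange(-28,-5,1.),ys,22).mean((0,2))))
    print('-y x>5',edges(ys,prof(c,*P,np.arange(4,16,1.),ys,22).mean((0,2))))
    ys=np.arange(-60,90,s); p=prof(c,*P,np.arange(-31,-27,.5),ys,20).mean(0); b=p[:,2]-p[:,0]; 
    for k in(75,-25):
        m=abs(ys-k)<14; bb=b[m]-np.median(b); bb=bb.clip(0); print('key',k,(bb*ys[m]).sum()/bb.sum())
    print('block+ x',edges(np.arange(-15,20,s),prof(c,*P,np.arange(-15,20,s),np.arange(95,105,1.),22).mean((1,2))))
    print('block- x',edges(np.arange(-15,20,s),prof(c,*P,np.arange(-15,20,s),np.arange(-105,-95,1.),22).mean((1,2))))
E
python3 prof.py
```

```text
near wall (-85, -40) [(-54.25, -20.3), (-53.75, -20.4), (-48.75, -6.1), (-45.0, 27.5), (-36.25, -14.6), (-35.75, -14.6)]
near wall (-10, 50) [(-54.0, -19.0), (-50.0, -6.0), (-45.75, 24.9), (-37.0, -17.5)]
near wall (-5, 65) [(-54.0, -18.3), (-50.5, -6.3), (-45.5, 23.5), (-37.0, -16.3)]
yaw (-90, -60) [(-54.5, -19.7), (-53.75, -20.1), (-44.75, 26.9), (-36.25, -14.0), (-35.75, -13.8)]
yaw (-60, -30) [(-54.25, -22.0), (-49.0, -8.0), (-45.25, 28.8), (-36.25, -16.0)]
yaw (-10, 20) [(-54.25, -21.5), (-46.0, 27.4), (-37.0, -17.7)]
yaw (20, 50) [(-55.75, -12.6), (-53.75, -17.1), (-50.75, -7.9), (-45.75, 22.5), (-37.0, -17.2)]
+y [(107.75, 14.0), (115.75, -14.4), (123.0, -18.4)]
-y [(-122.25, -17.3), (-117.0, 13.3), (-116.25, 13.6), (-115.5, 13.3), (-93.25, -29.0), (-92.5, -30.0), (-91.5, -22.1), (-89.5, 11.2)]
-y x>5 [(-122.25, -20.4), (-118.25, 12.5), (-117.5, 15.4), (-116.5, 14.8), (-115.75, 13.6), (-114.75, 11.9), (-110.75, -16.0), (-110.0, -18.9), (-109.0, -18.1)]
key 75 74.23399526266265
key -25 -25.822842336379193
block+ x [(-3.25, -10.5), (0.5, 28.7), (1.0, 28.7)]
block- x [(-1.0, -14.1), (-0.25, -15.3), (0.5, -15.7), (1.0, -14.6)]
```

```bash
python3 - <<'E'
from h import *
c=dict(np.load('pics/top0.npz')); P=(576.4,-19.4,-.038)
# local-frame ortho
def loc(c,P,x0,x1,y0,y1,z,s):
    xs=np.arange(x1,x0,-1/s);ys=np.arange(y1,y0,-1/s);X,Y=np.meshgrid(xs,ys,indexing='ij')
    w=tf(np.stack([X.ravel(),Y.ravel()],-1),*P); uv=proj(c,np.c_[w,np.full(len(w),z)]).astype(np.float32)
    return cv2.remap(c['color'][:,:,::-1],uv[:,0],uv[:,1],cv2.INTER_CUBIC).reshape(*X.shape,3)
im=grid(loc(c,P,-50,80,95,160,48,5),80,160,5,10); cv2.imwrite('pics/post.png',im[:600])
im=grid(ortho(c,390,470,-60,70,75,5),470,70,5,10); cv2.imwrite('pics/prop75.png',im)
im=grid(ortho(c,390,470,-60,70,14,5),470,70,5,10); cv2.imwrite('pics/prop14.png',im)
E
```

```text
Traceback (most recent call last):
cv2.error: OpenCV(4.12.0) /io/opencv/modules/imgproc/src/imgwarp.cpp:1713: error: (-215:Assertion failed) dst.cols < SHRT_MAX && dst.rows < SHRT_MAX && src.cols < SHRT_MAX && src.rows < SHRT_MAX in function 'remap'
```

```bash
cat >> h.py <<'E'
def loc(c,P,x0,x1,y0,y1,z,s):
    xs=np.arange(x1,x0,-1/s);ys=np.arange(y1,y0,-1/s);X,Y=np.meshgrid(xs,ys,indexing='ij')
    w=tf(np.stack([X.ravel(),Y.ravel()],-1),*P); uv=proj(c,np.c_[w,np.full(len(w),z)]).astype(np.float32).reshape(*X.shape,2)
    return cv2.remap(c['color'][:,:,::-1],uv[...,0],uv[...,1],cv2.INTER_CUBIC)
E
python3 - <<'E'
from h import *
c=dict(np.load('pics/top0.npz')); P=(576.4,-19.4,-.038)
im=grid(loc(c,P,-50,70,95,160,48,5),70,160,5,10)
a=grid(ortho(c,390,470,-20,70,75,5),470,70,5,10); b=grid(ortho(c,390,470,-60,70,14,5),470,70,5,10)
cv2.imwrite('pics/post.png',im); cv2.imwrite('pics/prop14.png',b); cv2.imwrite('pics/prop75.png',a)
E
```

```text
(no output)
```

View pics/post.png

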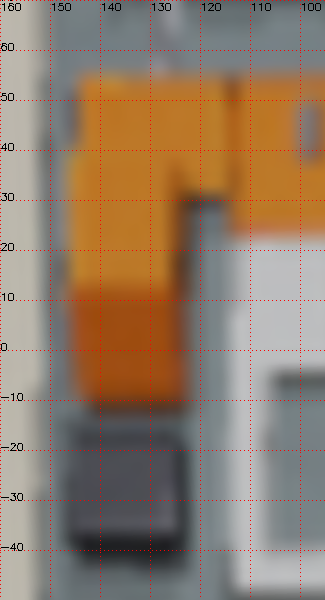

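View pics/prop75.png

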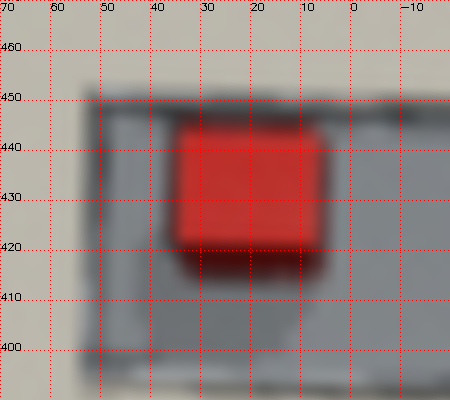

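View pics/prop14.png

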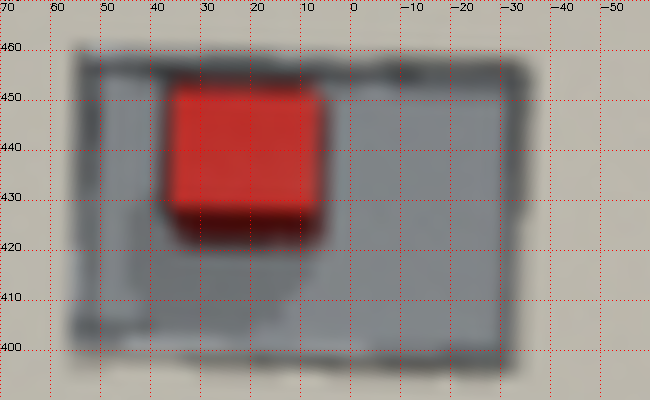

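```bash
cat > pp.py <<'E'
from h import *
import sys
def fitprop(c,x,y,a,z=3):
    cam=campos(c); R=pbox(-12,12,-15,15)
    im=c['color'].astype(float); red=(im[...,0]-im[...,1:].mean(-1))
    u=proj(c,np.array([[x+dx,y+dy,zz] for dx in(-15,15) for dy in(-18,18) for zz in(z,z+72)]))
    box=[int(u[:,0].min())-5,int(u[:,1].min())-5,int(u[:,0].max())+6,int(u[:,1].max())+6]
    c2=dict(c); c2['color']=np.repeat(red[...,None],3,-1)
    f=lambda p:resid(c2,prism(tf(R,p[0],p[1],p[2]/20),z+8,z+72,1,2,cam),box,3)
    p0=np.array([x,y,a*20]); r=minimize(f,p0,method='Nelder-Mead',options=dict(initial_simplex=np.vstack([p0,p0+np.diag([5,5,3.])]),xatol=.02,fatol=.01))
    return r.x[0],r.x[1],r.x[2]/20,r.fun
if __name__=='__main__':
    for n in('top','scene'):
        c=dict(np.load(f'pics/{n}0.npz')); print(n,np.round(fitprop(c,433,20,0),3))
E
python3 pp.py
```

```text
top [ 4.32209e+02  2.03630e+01 -4.50000e-02  2.03207e+02]
scene [ 4.30033e+02  2.01610e+01 -1.70000e-02  4.24580e+02]
```

```bash
cat > go.py <<'E'
import sys; from h import *
def rel(x,y,z,yaw,o=None):
    o=o or bot.get_obs(); p=o['tool_pos'];r=o['tcp_rot']
    R=Rz(r[2])@np.array([[np.cos(r[1]),0,np.sin(r[1])],[0,1,0],[-np.sin(r[1]),0,np.cos(r[1])]])@np.array([[1,0,0],[0,np.cos(r[0]),-np.sin(r[0])],[0,np.sin(r[0]),np.cos(r[0])]])
    d=R.T@(np.array([x,y,z])-p); s=(r[2]-yaw+np.pi/2)%np.pi-np.pi/2
    return d.round(1),round(float(np.degrees(s)),1)
if __name__=='__main__':
    o=bot.get_obs(); print('t',o['time'],'pos',o['tool_pos'].round(1),'rot',o['tcp_rot'].round(4),'F',o['contact_force'].round(1),'w',round(o['grip_width'],1),'q6',round(o['joint_positions'][5],2))
    a=list(map(float,sys.argv[1:]))
    for i in range(0,len(a),4): print(a[i:i+4],'->',*rel(*a[i:i+4],o))
E
python3 go.py 431.5 20.2 150 -.033 431.5 20.2 41 -.033
```

```text
t 0.1 pos [217.6 477.4 226.1] rot [-3.1403e+00 -1.0000e-04  2.7138e+00] F [ 0.6  0.7 -0.3] w 91.7 q6 -0.15
[431.5, 20.2, 150.0, -0.033] -> [-384.3 -327.2   76.5] -22.6
[431.5, 20.2, 41.0, -0.033] -> [-384.3 -327.   185.5] -22.6
```

Request:
{"name": "carry_out", "arguments": {"motion": [[0,-384,-327,76,-22.6],[0,-384,-327,76,-22.6],[0,-384,-327,76,-22.6],[0,-384,-327,76,-22.6],[0,-384,-327,76,-22.6],[0,-384,-327,76,-22.6],[0,-384,-327,76,-22.6],[0,-384,-327,76,-22.6],[0,-384,-327,76,-22.6],[0,-384,-327,76,-22.6]]}}

```text
time: 1.35
tool_pos: [431.4, 19.2, 149.9]
tcp_rot: [-3.141, -0.002, 3.105]
contact_force: [0.0, -0.1, -0.3]
grip_width: 92.0
```

```bash
python3 go.py 431.5 20.2 150 -.033 431.5 20.2 41 -.033; python3 - <<'E'
from h import *
a=cap('top','top1');b=cap('scene','scene1')
E
python3 a.py 1
```

```text
t 1.35 pos [431.4  19.2 149.9] rot [-3.1405e+00 -1.9000e-03  3.1051e+00] F [ 0.  -0.1 -0.3] w 92.0 q6 -1.67
[431.5, 20.2, 150.0, -0.033] -> [-0.1  1.  -0.1] -0.2
[431.5, 20.2, 41.0, -0.033] -> [ -0.3   1.1 108.9] -0.2
top [601.272 335.331   1.335 179.849]
top [423.01  282.324   3.444 210.934]
top [ 415.332 -266.016    4.802  263.334]
scene [6.010210e+02 3.371020e+02 1.318000e+00 1.688047e+03]
scene [ 422.124  284.575    3.435 1251.547]
scene [ 413.092 -265.091    4.782  842.959]
```

View pics/top1.png

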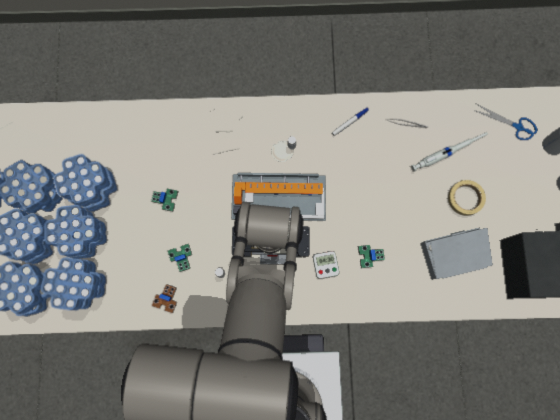

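View pics/scene1.png

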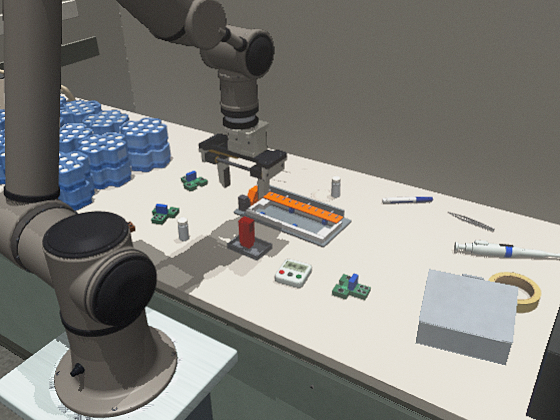

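Request:
{"name": "carry_out", "arguments": {"motion": [[0,0,1,40,0],[0,0,1,80,0],[0,0,1,109,0],[0,0,1,109,0],[0,0,1,109,0]]}}

```text
time: 2.08
tool_pos: [431.1, 22.4, 42.3]
tcp_rot: [-3.141, -0.0, 3.109]
contact_force: [-0.4, -0.6, 0.0]
grip_width: 92.2
```

Request:
{"name": "carry_out", "arguments": {"motion": [[0.5,0,0,0,0],[1,0,0,0,0],[1,0,0,0,0],[1,0,0,0,0],[1,0,0,0,0],[1,0,0,0,0],[1,0,0,0,0],[1,0,0,0,0]]}}

```text
time: 3.08
tool_pos: [431.1, 22.4, 42.3]
tcp_rot: [-3.141, -0.0, 3.109]
contact_force: [-0.6, 0.5, 0.5]
grip_width: 30.2
```

Request:
{"name": "carry_out", "arguments": {"motion": [[1,0,0,-40,0],[1,0,0,-80,0],[1,0,0,-80,0],[1,0,0,-80,0],[1,0,0,-80,0]]}}

```text
time: 3.7
tool_pos: [430.2, 22.6, 121.1]
tcp_rot: [-3.141, -0.003, 3.109]
contact_force: [0.2, -0.2, -0.2]
grip_width: 29.9
```

```bash
python3 - <<'E'
from h import *
from pp import fitprop
b=cap('scene','scene2'); o=bot.get_obs(); print(o['tool_pos'],o['tcp_rot'],o['contact_force'],o['grip_width'])
z=o['tool_pos'][2]-39.3
cv2.imwrite('pics/scene2z.png',cv2.resize(b['color'][100:280,140:380,::-1],None,fx=3,fy=3,interpolation=2))
for dz in(-2,0,2): print(dz,np.round(fitprop(b,431,22,0,z+dz),3))
P,ok=world(b); im=b['color'].astype(float); m=(im[...,0]-im[...,1:].mean(-1)>120)&ok; q=P[m]; q=q[(abs(q[:,1]-20)<40)]; print(q.min(0),q.max(0))
E
```

```text
[430.32111134  22.56243192 121.16752699] [-3.14094985e+00 -2.97187546e-03  3.10911894e+00] [-0.3364771  -0.78851251 -0.76640173] 29.441373740246686
-2 [ 4.284060e+02  2.874400e+01 -9.480000e-01  1.439466e+03]
0 [4.265480e+02 2.187000e+01 1.610000e-01 1.645004e+03]
2 [4.229530e+02 1.982000e+01 3.300000e-01 1.640998e+03]
[601.06107514 -19.78212648   9.79850991] [659.79009815  59.98165231  32.84618594]
```

View pics/scene2z.png

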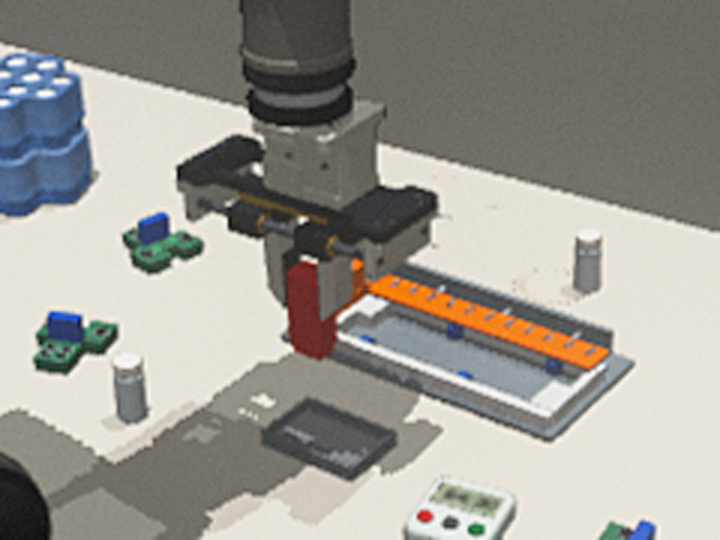

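```bash
python3 go.py 581.5 115.5 121 -.038
```

```text
t 3.75 pos [430.3  22.6 121.2] rot [-3.1409e+00 -3.0000e-03  3.1091e+00] F [-0.3 -0.8 -0.8] w 29.4 q6 -1.66
[581.5, 115.5, 121.0, -0.038] -> [-148.1   97.8   -0.3] 0.3
```

Request:
{"name": "carry_out", "arguments": {"motion": [[1,-50,33,0,0],[1,-100,66,0,0.3],[1,-148,98,0,0.3],[1,-148,98,0,0.3],[1,-148,98,0,0.3],[1,-148,98,0,0.3]]}}

```text
time: 4.5
tool_pos: [580.4, 115.1, 120.3]
tcp_rot: [-3.141, -0.004, 3.103]
contact_force: [-0.6, -0.2, -0.6]
grip_width: 29.8
```

```bash
python3 go.py 581.5 115.5 92 -.038;  python3 - <<'E'
from h import *
b=cap('scene','scene3')
cv2.imwrite('pics/scene3z.png',cv2.resize(b['color'][120:260,190:360,::-1],None,fx=4,fy=4,interpolation=2))
E
```

```text
t 4.5 pos [580.4 115.1 120.3] rot [-3.1407 -0.0044  3.1032] F [-0.6 -0.2 -0.6] w 29.8 q6 -1.47
[581.5, 115.5, 92.0, -0.038] -> [-1.2  0.5 28.3] -0.0
```

View pics/scene3z.png

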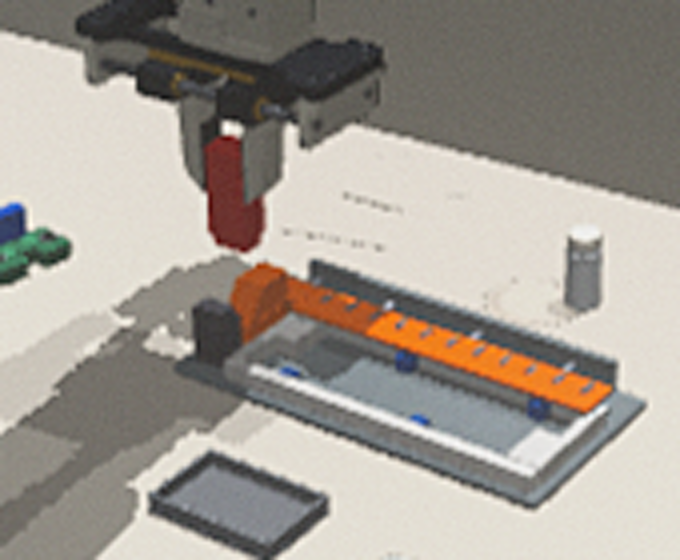

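Request:
{"name": "carry_out", "arguments": {"motion": [[1,-1.2,0.5,14,0],[1,-1.2,0.5,27,0],[1,-1.2,0.5,27,0],[1,-1.2,0.5,27,0]]}}

```text
time: 5.05
tool_pos: [581.8, 115.5, 93.5]
tcp_rot: [-3.141, -0.004, 3.103]
contact_force: [0.2, -1.1, -0.8]
grip_width: 29.6
```

```bash
python3 go.py 581.5 115.5 92 -.038;  python3 - <<'E'
from h import *
b=cap('scene','scene4')
cv2.imwrite('pics/scene4z.png',cv2.resize(b['color'][140:240,220:320,::-1],None,fx=6,fy=6,interpolation=2))
b=cap('top','top4')
cv2.imwrite('pics/top4z.png',cv2.resize(b['color'][150:230,210:340,::-1],None,fx=6,fy=6,interpolation=2))
E
```

```text
t 5.05 pos [581.8 115.5  93.5] rot [-3.1408 -0.0039  3.103 ] F [ 0.2 -1.1 -0.8] w 29.6 q6 -1.47
[581.5, 115.5, 92.0, -0.038] -> [0.3 0.  1.5] -0.0
```

View pics/scene4z.png

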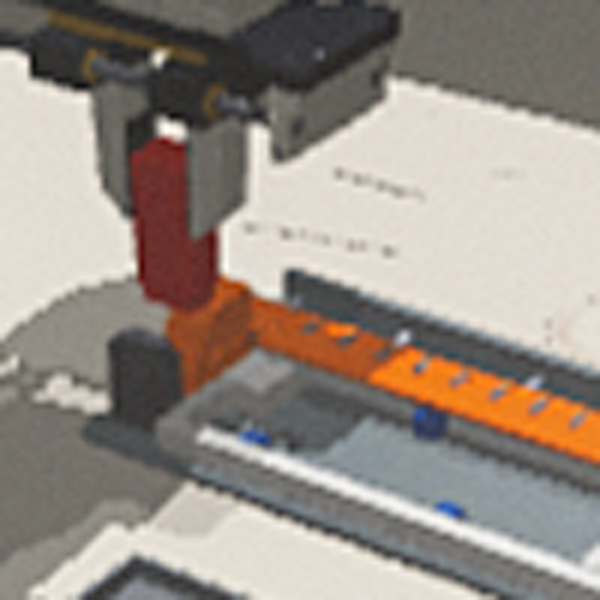

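View pics/top4z.png

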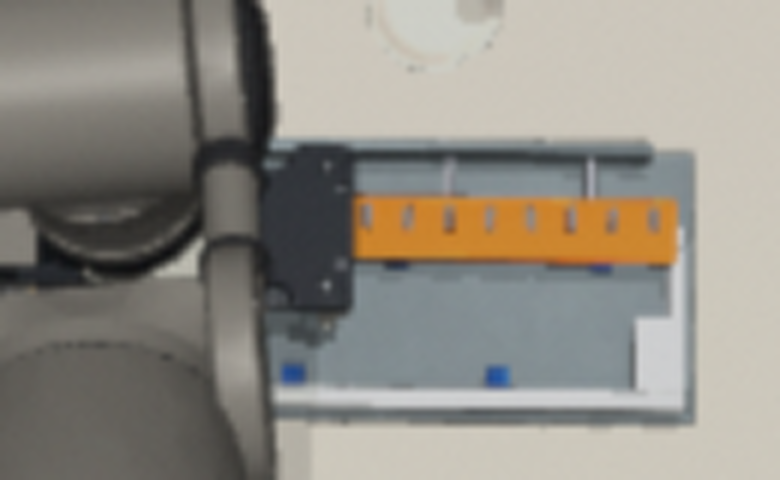

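```bash
python3 - <<'E'
from h import *
c=dict(np.load('pics/scene4.npz')); im=cv2.resize(c['color'][140:240,220:320,::-1],None,fx=6,fy=6,interpolation=2)
def draw(pts,col):
    p=((proj(c,np.array(pts))-[220,140])*6+2.5).astype(int); cv2.polylines(im,[p],True,col,1)
a=-.038
def box(x,y,a,x0,x1,y0,y1,z,col): draw(np.c_[tf(pbox(x0,x1,y0,y1),x,y,a),np.full(4,z)],col)
for z in(54.2+8,54.2+72): box(582.3,115.5,a,-12,12,-15,15,z,(255,255,0))
box(582.3,115.5,a,-9,9,-13,13,54.2,(255,255,0))
P=(576.4,-19.4,-.038)
box(*P,-39,-17.5,124,146,48,(0,255,0)); box(*P,12.5,50,124,146,48,(0,255,0)); box(*P,-11.5,-3.5,124,146,24,(0,255,0))
box(*P,-39,-11.5,124,146,8,(0,255,0))
cv2.imwrite('pics/ov4.png',im)
E
```

```text
(no output)
```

View pics/ov4.png

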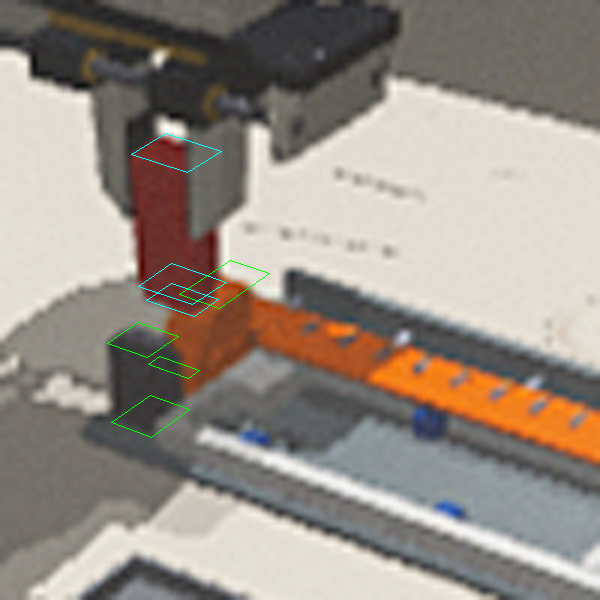

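Request:
{"name": "carry_out", "arguments": {"motion": [[1,0,0,5,0],[1,0,0,10,0],[1,0,0,15,0],[1,0,0,20,0],[1,0,0,20,0]]}}

```text
time: 5.78
tool_pos: [580.9, 115.6, 73.7]
tcp_rot: [-3.141, -0.005, 3.103]
contact_force: [-3.7, 0.3, 2.5]
grip_width: 30.0
```

Request:
{"name": "carry_out", "arguments": {"motion": [[1,0,0,5,0],[1,0,0,10,0],[1,0,0,15,0],[1,0,0,19,0],[1,0,0,19,0]]}}

```text
time: 6.4
tool_pos: [580.2, 115.8, 54.8]
tcp_rot: [-3.141, -0.007, 3.103]
contact_force: [-5.2, -0.3, 5.9]
grip_width: 30.0
```

Request:
{"name": "carry_out", "arguments": {"motion": [[1,0,0,4,0],[1,0,0,7,0],[1,0,0,9,0],[1,0,0,9,0]]}}

```text
time: 6.9
tool_pos: [580.1, 115.8, 47.3]
tcp_rot: [-3.141, -0.006, 3.103]
contact_force: [-7.2, 0.4, 16.2]
grip_width: 30.1
```

```bash
python3 go.py;  python3 - <<'E'
from h import *
b=cap('scene','scene5')
cv2.imwrite('pics/scene5z.png',cv2.resize(b['color'][140:260,210:360,::-1],None,fx=5,fy=5,interpolation=2))
E
```

```text
t 6.9 pos [580.1 115.8  47.3] rot [-3.1408 -0.0062  3.1033] F [-7.2  0.4 16.2] w 30.1 q6 -1.46
```

View pics/scene5z.png

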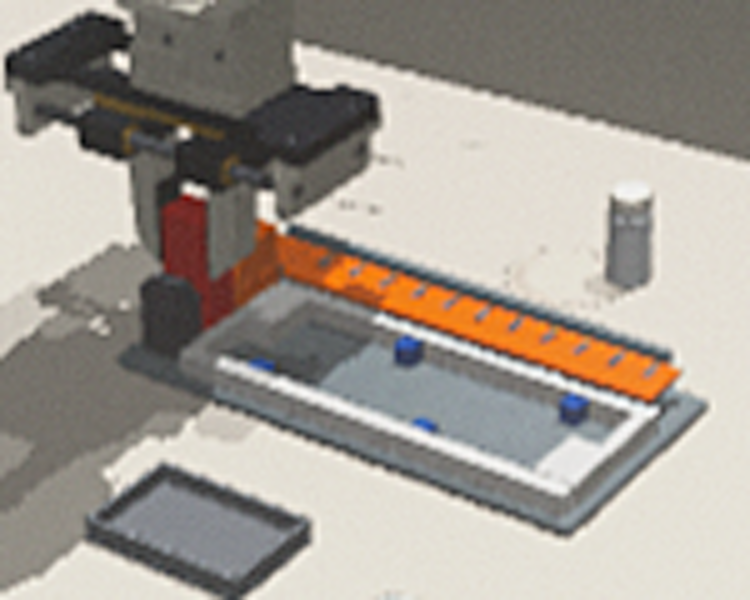

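Request:
{"name": "carry_out", "arguments": {"motion": [[0,0,0,-1,0],[0,0,0,-1,0],[0,0,0,-1,0],[0,0,0,-1,0],[0,0,0,-1,0],[0,0,0,-1,0]]}}

```text
time: 7.7
tool_pos: [580.1, 115.7, 48.2]
tcp_rot: [-3.141, -0.006, 3.103]
contact_force: [-0.2, 2.0, -0.2]
grip_width: 85.4
```

Request:
{"name": "carry_out", "arguments": {"motion": [[0,0,0,-40,0],[0,0,0,-90,0],[0,0,0,-120,0],[0,0,0,-120,0],[0,0,0,-120,0]]}}

```text
time: 8.32
tool_pos: [580.2, 115.8, 167.2]
tcp_rot: [-3.141, -0.008, 3.103]
contact_force: [-0.2, -0.2, -1.0]
grip_width: 91.5
```

```bash
python3 go.py 415.3 -266 120 4.80 422.8 283 120 3.443 601.2 336 120 1.333
```

```text
t 8.325 pos [580.2 115.8 167.2] rot [-3.1406 -0.0079  3.1033] F [-0.2 -0.2 -1. ] w 91.5 q6 -1.46
[415.3, -266.0, 120.0, 4.8] -> [ 149.8 -387.7   48.7] 82.8
[422.8, 283.0, 120.0, 3.443] -> [163.3 161.1  48.3] -19.5
[601.2, 336.0, 120.0, 1.333] -> [-12.9 220.9  46.9] -78.6
```

Request:
{"name": "carry_out", "arguments": {"motion": [[0.3,150,-388,40,82.8],[0.3,150,-388,40,82.8],[0.3,150,-388,40,82.8],[0.3,150,-388,40,82.8],[0.3,150,-388,40,82.8],[0.3,150,-388,40,82.8],[0.3,150,-388,40,82.8],[0.3,150,-388,40,82.8],[0.3,150,-388,40,82.8],[0.3,150,-388,40,82.8]]}}

```text
time: 9.57
tool_pos: [415.0, -265.5, 128.0]
tcp_rot: [-3.133, -0.001, 1.662]
contact_force: [-0.2, -0.3, 0.5]
grip_width: 63.8
```

```bash
python3 go.py 415 -266 60 1.66 415 -266 17 1.66;  python3 - <<'E'
from h import *
b=cap('scene','scene6')
a=cap('top','top6')
cv2.imwrite('pics/scene6z.png',cv2.resize(b['color'][140:310,210:400,::-1],None,fx=3,fy=3,interpolation=2))
cv2.imwrite('pics/top6z.png',cv2.resize(a['color'][150:310,140:400,::-1],None,fx=3,fy=3,interpolation=2))
E
python3 a.py 6
```

```text
t 9.575 pos [ 415.  -265.5  128. ] rot [-3.1326e+00 -1.2000e-03  1.6615e+00] F [-0.2 -0.3  0.5] w 63.8 q6 -0.81
[415.0, -266.0, 60.0, 1.66] -> [-0.5  0.6 68. ] 0.1
[415.0, -266.0, 17.0, 1.66] -> [ -0.6   1.  111. ] 0.1
top [601.265 335.327   1.336 189.849]
top [422.974 282.338   3.441 225.745]
top [ 442.354 -224.53     6.838 1689.177]
scene [601.033 337.048   1.316 573.856]
scene [ 422.084  284.538    3.438 1350.874]
scene [ 412.952 -264.179    4.793 1595.45 ]
```

View pics/scene6z.png

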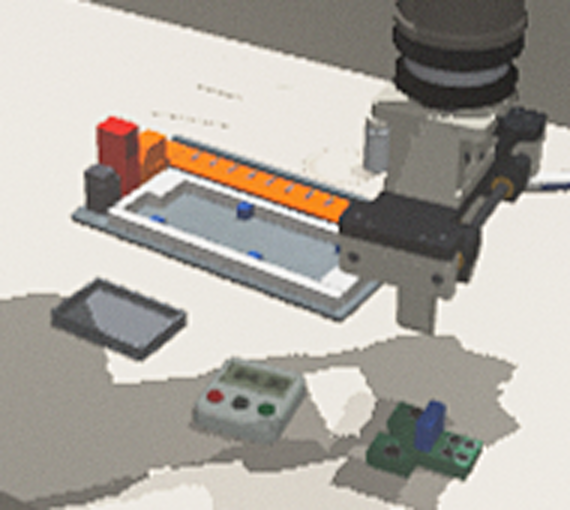

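View pics/top6z.png

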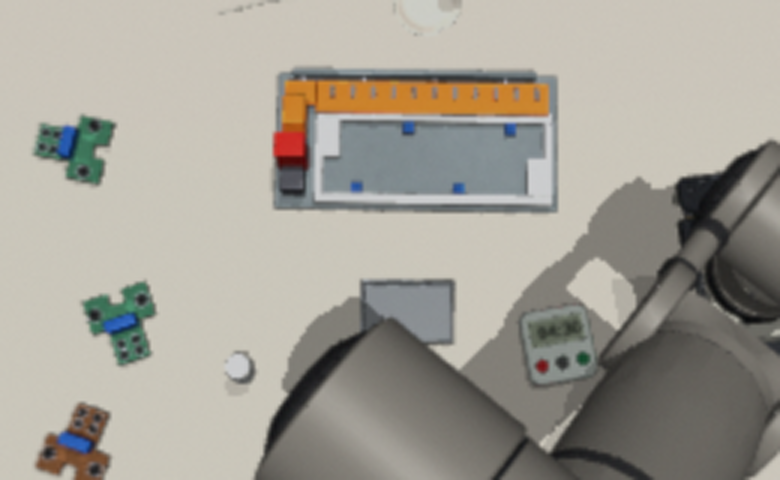

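Request:
{"name": "carry_out", "arguments": {"motion": [[0.3,0,1,40,0],[0.3,0,1,80,0],[0.3,0,1,108,0],[0.3,0,1,108,0],[0.3,0,1,108,0]]}}

```text
time: 10.3
tool_pos: [416.1, -265.7, 21.4]
tcp_rot: [-3.134, 0.001, 1.662]
contact_force: [-0.6, 0.1, 0.3]
grip_width: 64.2
```

```bash
python3 - <<'E'
from h import *
import pp
from prof import *
c=dict(np.load('pics/top6.npz')); print('prop gap top',np.round(pp.fitprop(c,580,115.8,-.03,8),3))
c2=dict(np.load('pics/scene6.npz')); print('prop gap scene',np.round(pp.fitprop(c2,580,115.8,-.03,8),3))
# full bed fit
def faces(c,x,y,a,t,te,ke):
    cam=campos(c); T=lambda P: tf(P,x,y,a); F=[];H=108.25
    F.append((np.c_[T(pbox(-36-t-5,36+t,-H-te-4,H+te+3)),np.full(4,8.)],1))
    bx=lambda x0,x1,y0,y1,z1=22,top=2,side=3: prism(T(pbox(x0,x1,y0,y1)),8,z1,top,side,cam)
    parts=[bx(36,36+t,-H-te,H+te),bx(-36,36,H,H+te),bx(0,36,92.25,H),bx(-36,36,-H-te,-H),bx(-36,0,-H,-92.25),bx(-36-t,-36,-H-te,H+te)]
    for k in(75,-25): parts.append(bx(-36,-25.5,k-ke,k+ke,20,4,4))
    for k in(25,-75): parts.append(bx(25.5,36,k-ke,k+ke,20,4,4))
    parts.sort(key=lambda p:-np.linalg.norm(p[-1][0].mean(0)-cam))
    for p in parts: F+=p
    F.append((np.c_[T(pbox(36+2,140,-160,140)),np.full(4,24.)],0))
    return F
for nm,cc in(('top',c),('scene',c2)):
    u=proj(cc,np.c_[tf(pbox(-52,50,-125,125),576.4,-19.4,-.038),np.full(4,15.)])
    box=[int(u[:,0].min()),int(u[:,1].min()),int(u[:,0].max())+1,int(u[:,1].max())+1]
    def f(p,ret=False):
        u0,v0,u1,v1=box
        A=render(cc,faces(cc,p[0],p[1],p[2]/100,p[3],p[4],p[5]),box,5)
        w=(A[...,0]<.02).ravel()[:,None]; M=A[...,1:].reshape(-1,4); Y=cc['color'][v0:v1,u0:u1].reshape(-1,3).astype(float)
        w0=w.astype(float)
        X=np.linalg.solve((M*w0).T@M+1e-3*np.eye(4),(M*w0).T@Y)
        if ret: return (w*(M@X)).reshape(v1-v0,u1-u0,3),cc['color'][v0:v1,u0:u1]
        return (w*np.minimum((M@X-Y)**2,3000)).sum()/w.sum()
    p0=np.array([576.4,-19.4,-3.8,8,8,5.]);r=minimize(f,p0,method='Nelder-Mead',options=dict(initial_simplex=np.vstack([p0,p0+np.diag([3,3,2,2,2,1.])]),maxfev=1500,xatol=.02,fatol=.01)); print(nm,r.x.round(2),r.fun)
    a,b=f(r.x,True); cv2.imwrite(f'pics/pg_{nm}.png',cv2.resize(np.vstack([a,b]).clip(0,255).astype(np.uint8)[:,:,::-1],None,fx=4,fy=4,interpolation=0))
E
```

```text
prop gap top [5.849750e+02 1.166440e+02 1.710000e-01 2.415208e+03]
prop gap scene [ 5.793930e+02  1.145130e+02 -5.000000e-02  3.732685e+03]
top [576.68 -19.38  -4.5    9.05   7.77   5.31] 95.52303110448206
scene [ 5.7455e+02 -2.2540e+01 -5.0600e+00  1.0360e+01 -2.9000e-01  8.4800e+00] 1174.1192309135051
```

View pics/pg_top.png

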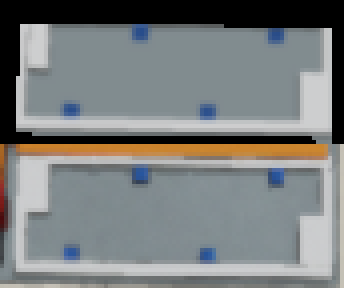

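View pics/pg_scene.png

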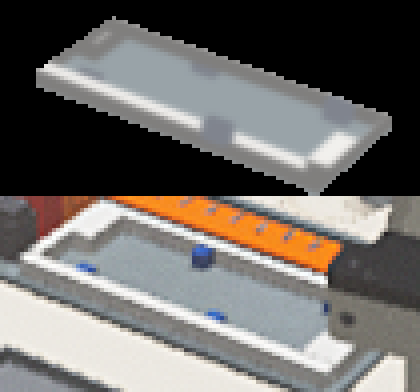

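```bash
python3 - <<'E'
from h import *
c=dict(np.load('pics/top6.npz')); s=4;x1,y1=660,130
im=ortho(c,510,660,-150,130,20,s).astype(float); b=im[...,0]-im[...,1:].mean(-1)
m=(b>35).astype(np.uint8); k,l,st,ce=cv2.connectedComponentsWithStats(m); pts=[]
for i in range(1,k):
    if st[i,4]>300:
        yy,xx=np.where(l==i); x0,yb,w,h=st[i,:4]
        sl=np.s_[yb-12:yb+h+12,x0-12:x0+w+12]; ww=(b[sl]-10).clip(0); Y,X=np.mgrid[yb-12:yb+h+12,x0-12:x0+w+12]
        p=(x1-(ww*Y).sum()/ww.sum()/s, y1-(ww*X).sum()/ww.sum()/s); pts.append(p); print(np.round(p,2),w/s,h/s)
print('depth key')
E
```

```text
[608.5    3.94] 12.25 12.25
[603.72 -95.86] 11.75 13.0
[550.6   56.64] 12.25 10.5
[546.24 -43.32] 12.5 11.25
depth key
```

Request:
{"name": "carry_out", "arguments": {"motion": [[0.3,0,0,4,0],[0.3,0,0,4,0],[1,0,0,4,0],[1,0,0,4,0],[1,0,0,4,0],[1,0,0,4,0],[1,0,0,4,0],[1,0,0,4,0]]}}

```text
time: 11.3
tool_pos: [415.9, -265.7, 17.4]
tcp_rot: [-3.134, 0.0, 1.662]
contact_force: [-0.8, 0.3, 1.5]
grip_width: 29.6
```

Request:
{"name": "carry_out", "arguments": {"motion": [[0.4,0,0,0,0],[0.4,0,0,0,0],[0.4,0,0,0,0],[0.4,0,0,-35,0],[0.4,0,0,-35,0],[0.4,0,0,-35,-30],[0.4,0,0,-35,-60],[0.4,0,0,-35,-90],[0.4,0,0,-35,-90],[0.4,0,0,-35,-90]]}}

```text
time: 12.55
tool_pos: [415.8, -265.4, 51.6]
tcp_rot: [-3.137, -0.007, 2.606]
contact_force: [0.5, 0.9, 0.2]
grip_width: 55.2
```

Request:
{"name": "carry_out", "arguments": {"motion": [[0.4,0,0,0,-90],[0.4,0,0,0,-90],[0.4,0,0,0,-90],[0.4,0,0,0,-90],[0.4,0,0,0,-90]]}}

```text
time: 13.18
tool_pos: [415.5, -265.1, 50.9]
tcp_rot: [3.138, -0.008, -2.74]
contact_force: [-0.9, 0.0, -0.5]
grip_width: 55.0
```

```bash
python3 go.py 415.9 -265.7 17 3.233
```

```text
t 13.175 pos [ 415.5 -265.1   50.9] rot [ 3.138  -0.0079 -2.7399] F [-0.9  0.  -0.5] w 55.0 q6 -2.69
[415.9, -265.7, 17.0, 3.233] -> [-0.4 -0.9 33.9] 17.8
```

Request:
{"name": "carry_out", "arguments": {"motion": [[0.4,-0.4,0,0,10],[0.4,-0.4,-0.9,0,17.8],[0.4,-0.4,-0.9,0,17.8],[0.4,-0.4,-0.9,17,17.8],[0.4,-0.4,-0.9,34,17.8],[0.4,-0.4,-0.9,34,17.8],[0.4,-0.4,-0.9,34,17.8]]}}

```text
time: 14.05
tool_pos: [416.0, -265.8, 17.1]
tcp_rot: [3.141, -0.009, -3.049]
contact_force: [0.2, 0.3, -0.3]
grip_width: 54.9
```

```bash
python3 go.py 415.9 -265.7 17 3.233
```

```text
t 14.05 pos [ 416.  -265.8   17.1] rot [ 3.1406 -0.0086 -3.0493] F [ 0.2  0.3 -0.3] w 54.9 q6 -2.38
[415.9, -265.7, 17.0, 3.233] -> [0.1 0.1 0.1] 0.1
```

Request:
{"name": "carry_out", "arguments": {"motion": [[1,0,0,0,0],[1,0,0,0,0],[1,0,0,0,0],[1,0,0,0,0],[1,0,0,0,0],[1,0,0,0,0]]}}

```text
time: 14.8
tool_pos: [416.1, -265.8, 17.2]
tcp_rot: [3.141, -0.008, -3.049]
contact_force: [0.1, 0.0, 1.6]
grip_width: 11.6
```

Request:
{"name": "carry_out", "arguments": {"motion": [[1,0,0,-30,0],[1,0,0,-60,0],[1,0,0,-60,0],[1,0,0,-60,0]]}}

```text
time: 15.3
tool_pos: [416.1, -265.4, 76.4]
tcp_rot: [3.14, -0.009, -3.049]
contact_force: [0.2, 0.3, -1.4]
grip_width: 11.9
```

```bash
python3 - <<'E'
from h import *
P=(576.8,-19.6,-.0455)
for i,y in enumerate((75,25,-25,-75)): print(i+1,tf(np.array([[0,y]]),*P))
E
python3 go.py 573.4 -94.5 90 1.525; python3 - <<'E'
from h import *
b=cap('scene','scene7'); cv2.imwrite('pics/scene7z.png',cv2.resize(b['color'][140:310,210:400,::-1],None,fx=3,fy=3,interpolation=2))
E
```

```text
1 [[580.21132267  55.32237902]]
2 [[577.93710756   5.37412634]]
3 [[575.66289244 -44.57412634]]
4 [[573.38867733 -94.52237902]]
t 15.3 pos [ 416.1 -265.4   76.4] rot [ 3.1398 -0.0094 -3.0493] F [ 0.2  0.3 -1.4] w 11.9 q6 -2.38
[573.4, -94.5, 90.0, 1.525] -> [-172.3  155.7  -14.9] -82.1
```

View pics/scene7z.png

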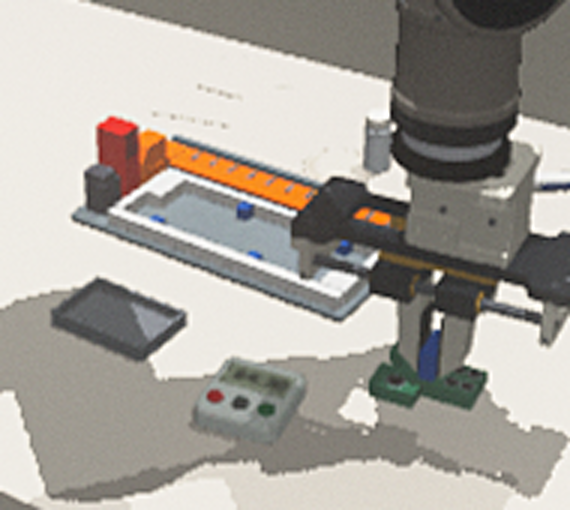

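Request:
{"name": "carry_out", "arguments": {"motion": [[1,-60,50,-15,10],[1,-115,104,-15,20],[1,-173,156,-15,30],[1,-173,156,-15,40],[1,-173,156,-15,50],[1,-173,156,-15,60],[1,-173,156,-15,70],[1,-173,156,-15,80],[1,-173,156,-15,90],[1,-173,156,-15,97.9]]}}

```text
time: 16.6
tool_pos: [573.1, -93.8, 88.0]
tcp_rot: [-3.128, -0.002, 1.52]
contact_force: [-0.2, -0.1, -2.2]
grip_width: 11.7
```

```bash
python3 go.py 574 -94.3 60 1.525; python3 - <<'E'
from h import *
b=cap('scene','scene8'); cv2.imwrite('pics/scene8z.png',cv2.resize(b['color'][130:260,210:370,::-1],None,fx=4,fy=4,interpolation=2))
E
```

```text
t 16.6 pos [573.1 -93.8  88. ] rot [-3.1284e+00 -1.7000e-03  1.5202e+00] F [-0.2 -0.1 -2.2] w 11.7 q6 -0.24
[574.0, -94.3, 60.0, 1.525] -> [-0.5  1.3 28. ] -0.3
```

View pics/scene8z.png

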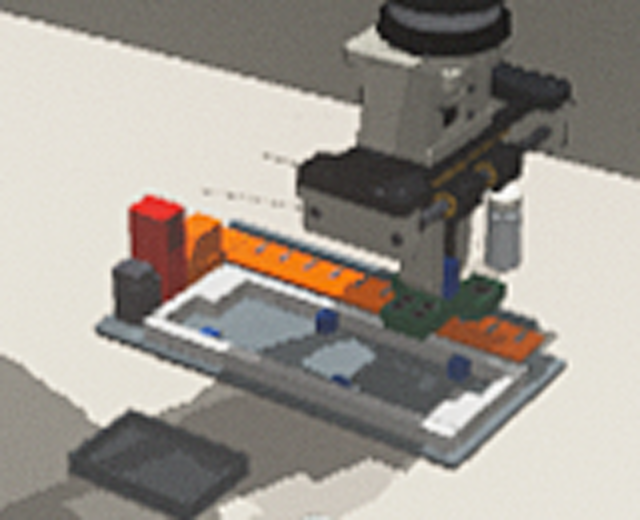

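Request:
{"name": "carry_out", "arguments": {"motion": [[1,-0.5,1.3,15,-0.3],[1,-0.5,1.3,30,-0.3],[1,-0.5,1.3,44,-0.3],[1,-0.5,1.3,44,-0.3],[1,-0.5,1.3,44,-0.3]]}}

```text
time: 17.27
tool_pos: [574.1, -94.3, 44.2]
tcp_rot: [-3.129, -0.002, 1.521]
contact_force: [0.7, 0.2, -1.2]
grip_width: 12.0
```

```bash
python3 go.py 574 -94.3 25 1.525; python3 - <<'E'
from h import *
b=cap('scene','scene9')
c=b; im=cv2.resize(b['color'][150:260,250:370,::-1],None,fx=5,fy=5,interpolation=2)
o=bot.get_obs(); x,y,z=o['tool_pos']; z-=17; a=o['tcp_rot'][2]+np.pi/2
def dr(P,z,col):
    p=((proj(c,np.c_[P,np.full(len(P),z)])-[250,150])*5+2).astype(int); cv2.polylines(im,[p],True,col,1)
dr(tf(TP,x,y,a),z+14,(255,255,0)); dr(tf(TP,x,y,a),z+4,(255,0,255)); 
P=(576.8,-19.6,-.0455)
dr(tf(pbox(-36,36,-108.25,108.25),*P),22,(0,255,0))
cv2.imwrite('pics/scene9z.png',im)
E
```

```text
t 17.275 pos [574.1 -94.3  44.2] rot [-3.1289e+00 -1.7000e-03  1.5207e+00] F [ 0.7  0.2 -1.2] w 12.0 q6 -0.24
[574.0, -94.3, 25.0, 1.525] -> [-0.   0.1 19.2] -0.2
```

View pics/scene9z.png

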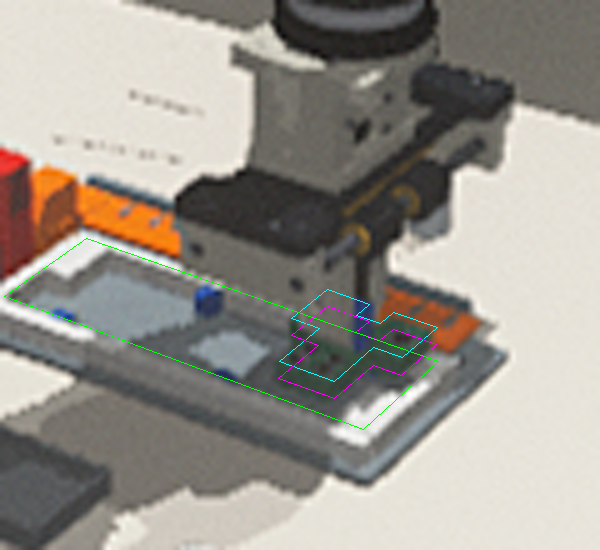

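Request:
{"name": "carry_out", "arguments": {"motion": [[1,0,0,4,-0.2],[1,0,0,8,-0.2],[1,0,0,11,-0.2],[1,0,0,11,-0.2]]}}

```text
time: 17.82
tool_pos: [573.9, -94.2, 33.1]
tcp_rot: [-3.129, -0.002, 1.524]
contact_force: [-0.8, -0.0, -0.7]
grip_width: 11.4
```

Request:
{"name": "carry_out", "arguments": {"motion": [[1,0,0,3,0],[1,0,0,5,0],[1,0,0,7.5,0],[1,0,0,7.5,0],[1,0,0,7.5,0]]}}

```text
time: 18.45
tool_pos: [573.9, -94.3, 25.7]
tcp_rot: [-3.129, -0.002, 1.524]
contact_force: [0.1, 0.5, -0.0]
grip_width: 11.6
```

Request:
{"name": "carry_out", "arguments": {"motion": [[0.6,0,0,0,0],[0.6,0,0,0,0],[0.6,0,0,0,0],[0.6,0,0,-30,0],[0.6,0,0,-80,0],[0.6,0,0,-110,0],[0.6,0,0,-110,0],[0.6,0,0,-110,0]]}}

```text
time: 19.45
tool_pos: [574.6, -94.3, 134.8]
tcp_rot: [-3.128, -0.002, 1.524]
contact_force: [0.1, -0.8, -0.5]
grip_width: 36.9
```

```bash
python3 go.py 423.5 282.8 120 3.443;python3 - <<'E'
from h import *
b=cap('scene','scene10'); cv2.imwrite('pics/scene10z.png',cv2.resize(b['color'][130:260,210:370,::-1],None,fx=4,fy=4,interpolation=2))
E
```

```text
t 19.45 pos [574.6 -94.3 134.8] rot [-3.1276e+00 -2.0000e-03  1.5241e+00] F [ 0.1 -0.8 -0.5] w 36.9 q6 -0.25
[423.5, 282.8, 120.0, 3.443] -> [ 369.6 -168.3   17.9] 70.1
```

View pics/scene10z.png

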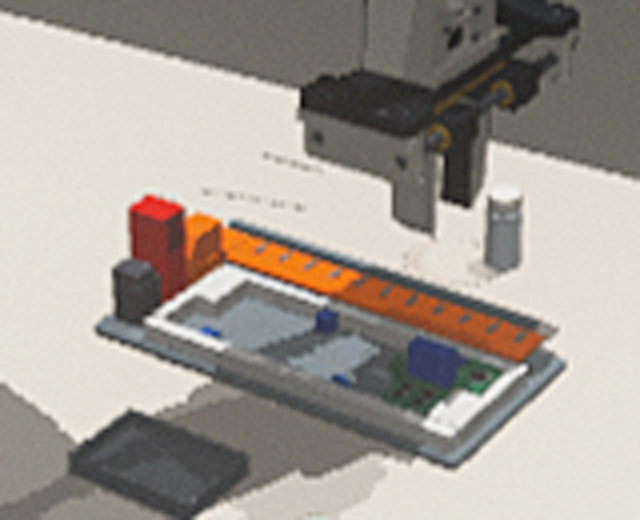

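Request:
{"name": "carry_out", "arguments": {"motion": [[0.4,369,-168,18,70],[0.4,369,-168,18,70],[0.4,369,-168,18,70],[0.4,369,-168,18,70],[0.4,369,-168,18,70],[0.4,369,-168,18,70],[0.4,369,-168,18,70],[0.4,369,-168,18,70],[0.4,369,-168,18,70],[0.4,369,-168,18,70]]}}

```text
time: 20.75
tool_pos: [424.0, 280.9, 119.3]
tcp_rot: [-3.135, 0.014, 0.302]
contact_force: [0.3, 0.0, 0.3]
grip_width: 55.0
```

```bash
python3 go.py 423.6 282.5 60 3.442 423.6 282.5 17 3.442;python3 - <<'E'
from h import *
b=cap('scene','scene11'); a=cap('top','top11'); cv2.imwrite('pics/scene11z.png',b['color'][:,:,::-1]);cv2.imwrite('pics/top11z.png',cv2.resize(a['color'][150:310,140:400,::-1],None,fx=3,fy=3,interpolation=2))
E
python3 a.py 11
```

```text
t 20.75 pos [424.  280.9 119.3] rot [-3.1347  0.0141  0.3019] F [0.3 0.  0.3] w 55.0 q6 1.69
[423.6, 282.5, 60.0, 3.442] -> [ 0.9 -1.2 59.3] 0.1
[423.6, 282.5, 17.0, 3.442] -> [  1.5  -0.9 102.3] 0.1
top [5.883600e+02 3.300710e+02 3.368000e+00 3.784126e+03]
top [4.624930e+02 2.676270e+02 5.560000e-01 1.880851e+03]
top [ 381.111 -276.05     7.245    1.008]
scene [ 601.013  337.069    1.317 1232.624]
scene [ 421.472  283.83     3.444 2277.429]
scene [ 404.783 -265.623    0.86     5.847]
```

View pics/scene11z.png

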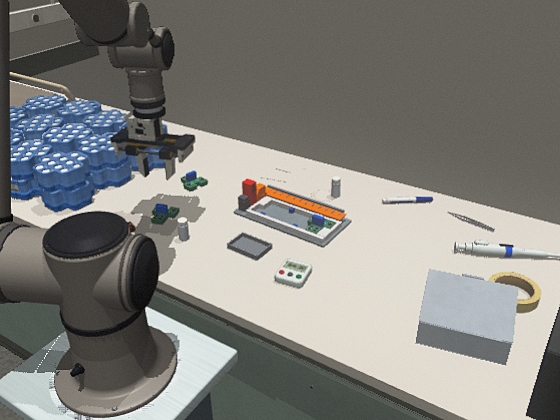

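View pics/top11z.png

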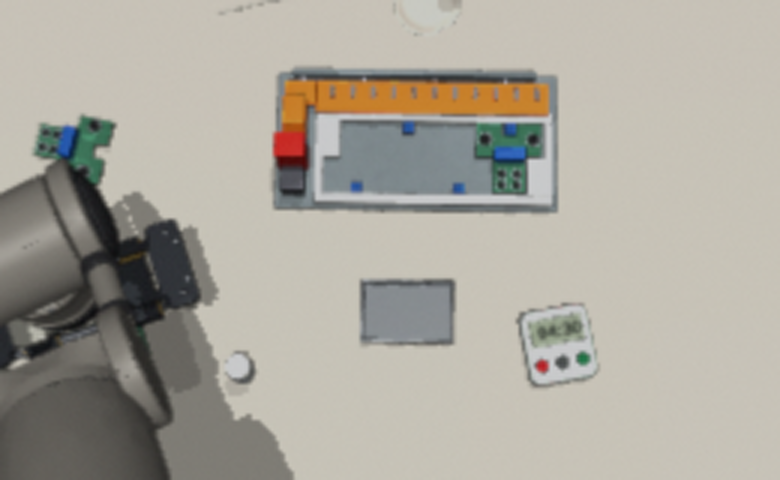

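Insert 4-bay is seated flush; B unmoved (scene fit). Descend and squeeze across its y.

Request:
{"name": "carry_out", "arguments": {"motion": [[0.4,1,-1,40,0],[0.4,1.5,-1,80,0],[0.4,1.5,-1,101,0],[0.4,1.5,-1,101,0],[0.4,1.5,-1,101,0]]}}

```text
time: 21.48
tool_pos: [424.7, 282.6, 19.4]
tcp_rot: [-3.134, 0.012, 0.3]
contact_force: [-0.0, 0.0, -0.3]
grip_width: 55.1
```

Request:
{"name": "carry_out", "arguments": {"motion": [[0.4,0,0,2,0],[1,0,0,2,0],[1,0,0,2,0],[1,0,0,2,0],[1,0,0,2,0],[1,0,0,2,0],[1,0,0,2,0]]}}

```text
time: 22.35
tool_pos: [424.7, 282.6, 17.6]
tcp_rot: [-3.134, 0.012, 0.3]
contact_force: [-0.9, 0.8, 3.8]
grip_width: 29.8
```

Request:
{"name": "carry_out", "arguments": {"motion": [[0.4,0,0,0,0],[0.4,0,0,0,0],[0.4,0,0,0,0],[0.4,0,0,-20,0],[0.4,0,0,-34,0],[0.4,0,0,-34,0]]}}

```text
time: 23.1
tool_pos: [425.9, 282.8, 52.6]
tcp_rot: [-3.134, 0.009, 0.3]
contact_force: [0.4, 0.4, 0.2]
grip_width: 55.3
```

Request:
{"name": "carry_out", "arguments": {"motion": [[0.4,0,0,0,-10],[0.4,0,0,0,-20],[0.4,0,0,0,-30],[0.4,0,0,0,-40],[0.4,0,0,0,-50],[0.4,0,0,0,-60],[0.4,0,0,0,-70],[0.4,0,0,0,-80],[0.4,0,0,0,-90],[0.4,0,0,0,-90]]}}

```text
time: 24.35
tool_pos: [425.6, 282.7, 52.0]
tcp_rot: [-3.131, -0.007, 1.87]
contact_force: [0.3, 0.1, 0.1]
grip_width: 54.9
```

```bash
python3 go.py 424.2 282.4 17 1.871
```

```text
t 24.35 pos [425.6 282.7  52. ] rot [-3.1313 -0.0075  1.8696] F [0.3 0.1 0.1] w 54.9 q6 0.12
[424.2, 282.4, 17.0, 1.871] -> [-0.1 -1.1 35.1] -0.1
```

Request:
{"name": "carry_out", "arguments": {"motion": [[0.4,0,-1,18,-0.1],[0.4,0,-1,35,-0.1],[0.4,0,-1,35,-0.1],[0.4,0,-1,35,-0.1]]}}

```text
time: 24.85
tool_pos: [424.3, 282.6, 17.3]
tcp_rot: [-3.131, -0.007, 1.87]
contact_force: [-0.0, -0.8, 0.3]
grip_width: 54.9
```

Request:
{"name": "carry_out", "arguments": {"motion": [[1,0,0,0,0],[1,0,0,0,0],[1,0,0,0,0],[1,0,0,0,0],[1,0,0,0,0],[1,0,0,0,0],[1,0,0,0,0]]}}

```text
time: 25.72
tool_pos: [424.2, 282.5, 17.5]
tcp_rot: [-3.131, -0.007, 1.87]
contact_force: [-1.4, -0.4, 3.5]
grip_width: 12.0
```

Request:
{"name": "carry_out", "arguments": {"motion": [[1,0,0,-30,0],[1,0,0,-70,0],[1,0,0,-70,0],[1,0,0,-70,0]]}}

```text
time: 26.22
tool_pos: [424.5, 282.0, 86.6]
tcp_rot: [-3.13, -0.007, 1.87]
contact_force: [-0.4, 0.1, -1.1]
grip_width: 11.7
```

```bash
python3 go.py 578.5 5.6 88 1.525;python3 - <<'E'
from h import *
b=cap('scene','scene12'); cv2.imwrite('pics/scene12z.png',cv2.resize(b['color'][100:260,110:310,::-1],None,fx=3,fy=3,interpolation=2))
E
```

```text
t 26.225 pos [424.5 282.   86.6] rot [-3.1299 -0.0073  1.8697] F [-0.4  0.1 -1.1] w 11.7 q6 0.12
[578.5, 5.6, 88.0, 1.525] -> [-309.5   65.8   -4.4] 19.7
```

View pics/scene12z.png

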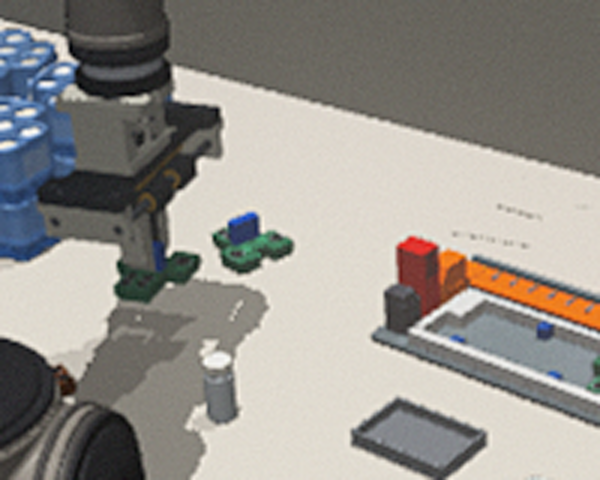

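Request:
{"name": "carry_out", "arguments": {"motion": [[1,-20,5,-40,5],[1,-70,15,-50,10],[1,-130,28,-50,15],[1,-190,41,-50,19.7],[1,-250,54,-50,19.7],[1,-309.5,66,-50,19.7],[1,-309.5,66,-50,19.7],[1,-309.5,66,-50,19.7],[1,-309.5,66,-4,19.7],[1,-309.5,66,-4,19.7]]}}

```text
time: 27.52
tool_pos: [575.0, 7.4, 84.0]
tcp_rot: [-3.118, -0.003, 1.528]
contact_force: [-0.9, -0.6, -0.7]
grip_width: 11.7
```

```bash
python3 go.py 578.5 5.6 44 1.525
```

```text
t 27.525 pos [575.    7.4  84. ] rot [-3.1184 -0.0033  1.5279] F [-0.9 -0.6 -0.7] w 11.7 q6 -0.08
[578.5, 5.6, 44.0, 1.525] -> [-1.8  4.5 39.9] 0.2
```

Request:
{"name": "carry_out", "arguments": {"motion": [[1,-1.8,4.6,13,0.2],[1,-1.8,4.6,26,0.2],[1,-1.8,4.6,39,0.2],[1,-1.8,4.6,39,0.2],[1,-1.8,4.6,39,0.2]]}}

```text
time: 28.15
tool_pos: [578.9, 5.5, 45.2]
tcp_rot: [-3.119, -0.003, 1.524]
contact_force: [0.6, 0.3, -1.1]
grip_width: 11.5
```

```bash
python3 go.py 578.6 5.6 25 1.525;  python3 - <<'E'
from h import *
b=cap('scene','scene13'); cv2.imwrite('pics/scene13z.png',cv2.resize(b['color'][130:260,210:370,::-1],None,fx=4,fy=4,interpolation=2))
E
```

```text
t 28.15 pos [578.9   5.5  45.2] rot [-3.119  -0.0032  1.5242] F [ 0.6  0.3 -1.1] w 11.5 q6 -0.08
[578.6, 5.6, 25.0, 1.525] -> [ 0.   0.1 20.2] -0.0
```

View pics/scene13z.png

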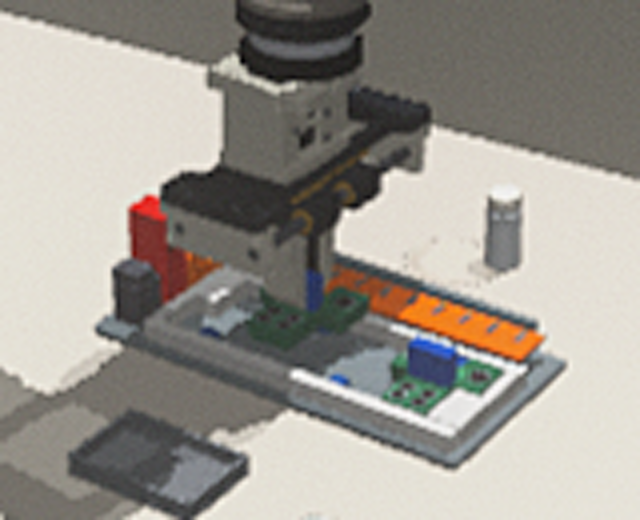

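Request:
{"name": "carry_out", "arguments": {"motion": [[1,0,0,4,0],[1,0,0,8,0],[1,0,0,12,0],[1,0,0,12,0]]}}

```text
time: 28.7
tool_pos: [578.5, 5.6, 32.9]
tcp_rot: [-3.118, -0.003, 1.524]
contact_force: [0.8, -0.0, -2.0]
grip_width: 11.9
```

Request:
{"name": "carry_out", "arguments": {"motion": [[1,0,0,3,0],[1,0,0,5,0],[1,0,0,7.5,0],[1,0,0,7.5,0],[1,0,0,7.5,0]]}}

```text
time: 29.32
tool_pos: [578.3, 5.5, 25.9]
tcp_rot: [-3.119, -0.003, 1.524]
contact_force: [-2.1, -0.3, 5.1]
grip_width: 12.0
```

Request:
{"name": "carry_out", "arguments": {"motion": [[0.6,0,0,0,0],[0.6,0,0,0,0],[0.6,0,0,0,0],[0.6,0,0,-30,0],[0.6,0,0,-80,0],[0.6,0,0,-110,0],[0.6,0,0,-110,0],[0.6,0,0,-110,0]]}}

```text
time: 30.32
tool_pos: [580.2, 5.1, 134.8]
tcp_rot: [-3.117, -0.003, 1.524]
contact_force: [-0.1, 1.1, -0.5]
grip_width: 36.9
```

```bash
python3 go.py 602 335.5 130 1.333;python3 - <<'E'
from h import *
b=cap('scene','scene14'); cv2.imwrite('pics/scene14z.png',cv2.resize(b['color'][130:260,170:370,::-1],None,fx=4,fy=4,interpolation=2))
b=cap('top','top14'); cv2.imwrite('pics/top14z.png',cv2.resize(b['color'][150:310,140:400,::-1],None,fx=3,fy=3,interpolation=2))
E
python3 a.py 14
```

```text
t 30.325 pos [580.2   5.1 134.8] rot [-3.1171 -0.0032  1.5242] F [-0.1  1.1 -0.5] w 36.9 q6 -0.08
[602.0, 335.5, 130.0, 1.333] -> [331.    6.6   5.7] 11.0
top [601.266 335.344   1.336 187.392]
top [4.426820e+02 2.965120e+02 1.582000e+00 4.791675e+03]
top [ 384.945 -266.256    5.048    0.977]
scene [601.115 337.102   1.315 470.935]
scene [375.268 222.613   2.401 268.298]
scene [ 401.318 -269.655    2.685    5.743]
```

View pics/scene14z.png

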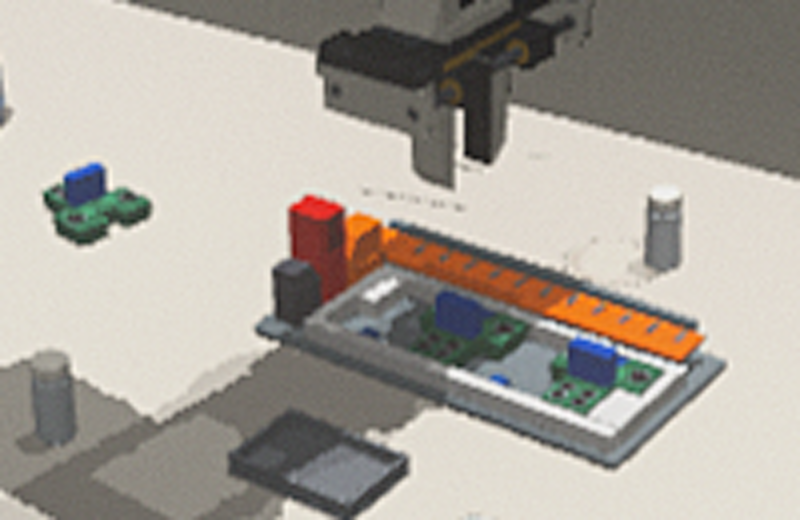

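View pics/top14z.png

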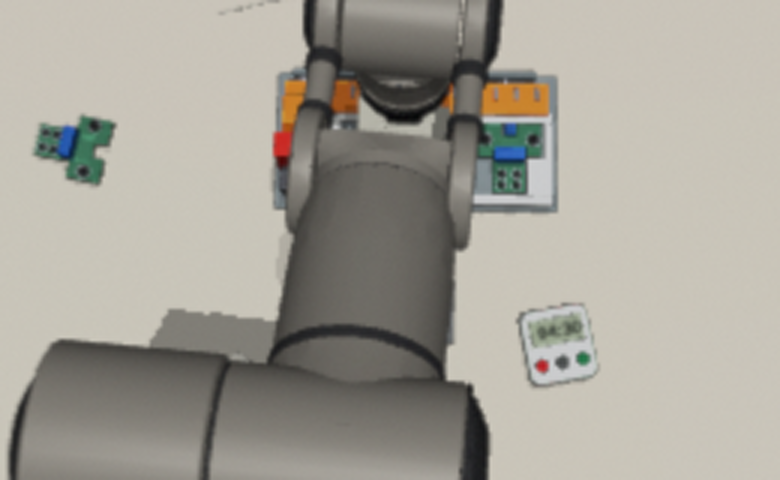

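Request:
{"name": "carry_out", "arguments": {"motion": [[0.4,331,6.6,5,11],[0.4,331,6.6,5,11],[0.4,331,6.6,5,11],[0.4,331,6.6,5,11],[0.4,331,6.6,5,11],[0.4,331,6.6,5,11],[0.4,331,6.6,5,11],[0.4,331,6.6,5,11],[0.4,331,6.6,5,11]]}}

```text
time: 31.55
tool_pos: [602.1, 333.9, 130.1]
tcp_rot: [-3.115, 0.002, 1.33]
contact_force: [0.0, 0.0, 0.5]
grip_width: 54.9
```

```bash
python3 go.py 602.3 335.5 18 1.336; python3 - <<'E'
from h import *
b=cap('scene','scene15');a=cap('top','top15')
cv2.imwrite('pics/scene15z.png',cv2.resize(b['color'][130:260,170:370,::-1],None,fx=4,fy=4,interpolation=2))
cv2.imwrite('pics/top15z.png',cv2.resize(a['color'][150:310,140:400,::-1],None,fx=3,fy=3,interpolation=2))
E
python3 a.py 15
```

```text
t 31.55 pos [602.1 333.9 130.1] rot [-3.1154e+00  2.2000e-03  1.3304e+00] F [0.  0.  0.5] w 54.9 q6 0.63
[602.3, 335.5, 18.0, 1.336] -> [  1.8   2.7 112. ] -0.3
top [ 597.511  332.893    5.789 2557.714]
top [ 414.129  278.522    4.466 2409.508]
top [ 377.904 -270.567    1.276    0.995]
scene [6.007380e+02 3.391270e+02 1.353000e+00 3.064442e+03]
scene [ 440.426  350.302    6.264 1103.503]
scene [ 388.494 -265.175    2.857    7.138]
```

View pics/scene15z.png

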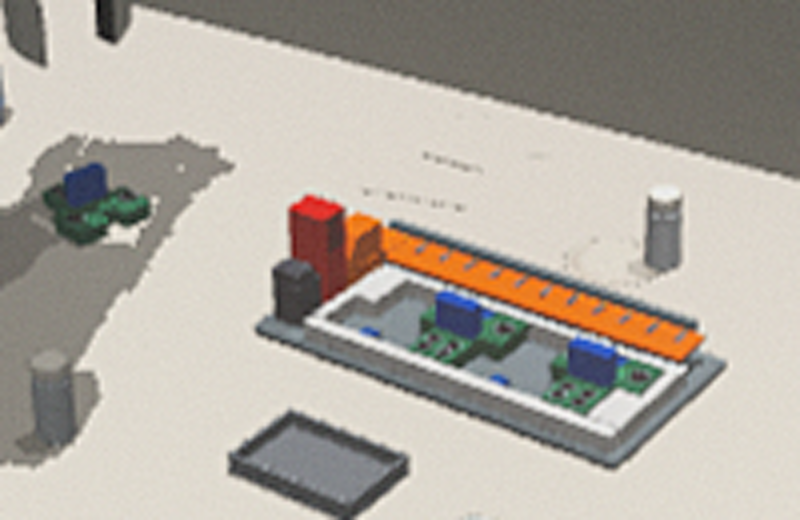

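View pics/top15z.png

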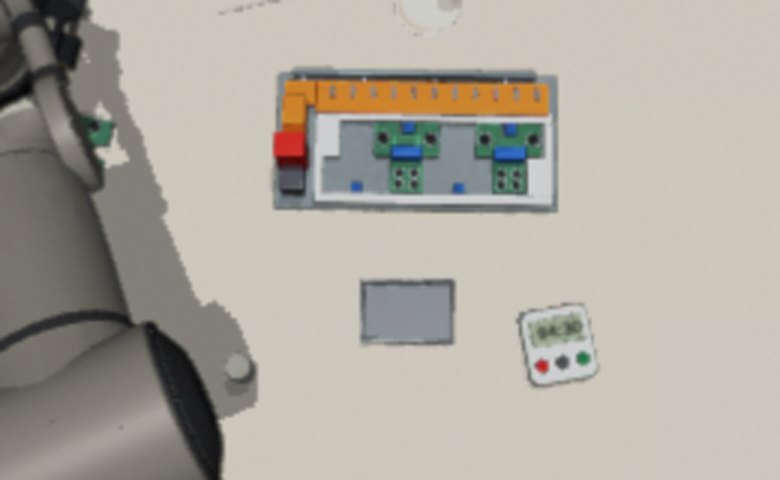

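Request:
{"name": "carry_out", "arguments": {"motion": [[0.4,1.8,2.7,40,-0.3],[0.4,1.8,2.7,80,-0.3],[0.4,1.8,2.7,110,-0.3],[0.4,1.8,2.7,111,-0.3],[0.4,1.8,2.7,111,-0.3]]}}

```text
time: 32.28
tool_pos: [603.1, 335.7, 20.7]
tcp_rot: [-3.117, 0.001, 1.335]
contact_force: [0.6, 0.8, 0.1]
grip_width: 55.1
```

Request:
{"name": "carry_out", "arguments": {"motion": [[0.4,0,0,1.5,0],[1,0,0,1.5,0],[1,0,0,1.5,0],[1,0,0,1.5,0],[1,0,0,1.5,0],[1,0,0,1.5,0],[1,0,0,1.5,0]]}}

```text
time: 33.15
tool_pos: [603.1, 335.8, 19.5]
tcp_rot: [-3.117, 0.001, 1.335]
contact_force: [-1.1, 0.6, 2.4]
grip_width: 29.9
```

Request:
{"name": "carry_out", "arguments": {"motion": [[0.4,0,0,0,0],[0.4,0,0,0,0],[0.4,0,0,0,0],[0.4,0,0,-20,0],[0.4,0,0,-34,0],[0.4,0,0,-34,0]]}}

```text
time: 33.9
tool_pos: [605.2, 336.2, 56.1]
tcp_rot: [-3.121, -0.002, 1.335]
contact_force: [-0.3, 0.3, 0.3]
grip_width: 55.3
```

Request:
{"name": "carry_out", "arguments": {"motion": [[0.4,0,0,0,-10],[0.4,0,0,0,-20],[0.4,0,0,0,-30],[0.4,0,0,0,-40],[0.4,0,0,0,-50],[0.4,0,0,0,-60],[0.4,0,0,0,-70],[0.4,0,0,0,-80],[0.4,0,0,0,-90],[0.4,0,0,0,-90]]}}

```text
time: 35.15
tool_pos: [605.0, 336.1, 56.0]
tcp_rot: [3.14, -0.021, 2.905]
contact_force: [0.7, 0.6, -1.0]
grip_width: 54.8
```

```bash
python3 go.py 602.9 335.7 18 2.906
```

```text
t 35.15 pos [605.  336.1  56. ] rot [ 3.1398 -0.0213  2.9046] F [ 0.7  0.6 -1. ] w 54.8 q6 -0.95
[602.9, 335.7, 18.0, 2.906] -> [ 1.2 -0.9 38. ] -0.1
```

Request:
{"name": "carry_out", "arguments": {"motion": [[0.4,1.2,-0.9,19,-0.1],[0.4,1.2,-0.9,38,-0.1],[0.4,1.2,-0.9,38,-0.1],[0.4,1.2,-0.9,38,-0.1]]}}

```text
time: 35.65
tool_pos: [603.0, 335.8, 18.2]
tcp_rot: [3.14, -0.021, 2.906]
contact_force: [-0.4, 0.7, 0.2]
grip_width: 55.3
```

Request:
{"name": "carry_out", "arguments": {"motion": [[1,0,0,0,0],[1,0,0,0,0],[1,0,0,0,0],[1,0,0,0,0],[1,0,0,0,0],[1,0,0,0,0],[1,0,0,0,0]]}}

```text
time: 36.52
tool_pos: [602.9, 335.7, 18.2]
tcp_rot: [3.14, -0.021, 2.906]
contact_force: [0.1, -0.5, 0.8]
grip_width: 11.7
```

Request:
{"name": "carry_out", "arguments": {"motion": [[1,0,0,-40,0],[1,0,0,-95,0],[1,0,0,-95,0],[1,0,0,-95,0]]}}

```text
time: 37.02
tool_pos: [604.4, 334.9, 112.5]
tcp_rot: [3.141, -0.022, 2.906]
contact_force: [-0.4, -1.0, -1.5]
grip_width: 11.7
```

```bash
python3 go.py 580.9 55.5 115 1.525
```

```text
t 37.025 pos [604.4 334.9 112.5] rot [ 3.1406 -0.0224  2.9055] F [-0.4 -1.  -1.5] w 11.7 q6 -0.95
[580.9, 55.5, 115.0, 1.525] -> [ -42.5 -277.1   -3.8] 79.1
```

Request:
{"name": "carry_out", "arguments": {"motion": [[1,-7,-46,-15,10],[1,-14,-92,-20,20],[1,-21,-140,-20,30],[1,-28,-186,-20,40],[1,-35,-232,-20,50],[1,-42.5,-277,-20,60],[1,-42.5,-277,-20,70],[1,-42.5,-277,-20,79.1],[1,-42.5,-277,-20,79.1],[1,-42.5,-277,-20,79.1]]}}

```text
time: 38.28
tool_pos: [580.7, 55.7, 130.2]
tcp_rot: [-3.118, -0.005, 1.528]
contact_force: [0.6, 0.1, -1.0]
grip_width: 11.9
```

```bash
python3 go.py 580.9 55.5 80 1.525 580.9 55.5 45 1.525;  python3 - <<'E'
from h import *
b=cap('scene','scene16'); cv2.imwrite('pics/scene16z.png',cv2.resize(b['color'][110:260,190:370,::-1],None,fx=4,fy=4,interpolation=2))
E
```

```text
t 38.275 pos [580.7  55.7 130.2] rot [-3.1178 -0.0053  1.5283] F [ 0.6  0.1 -1. ] w 11.9 q6 0.0
[580.9, 55.5, 80.0, 1.525] -> [-0.5  1.4 50.2] 0.2
[580.9, 55.5, 45.0, 1.525] -> [-0.7  2.2 85.1] 0.2
```

View pics/scene16z.png

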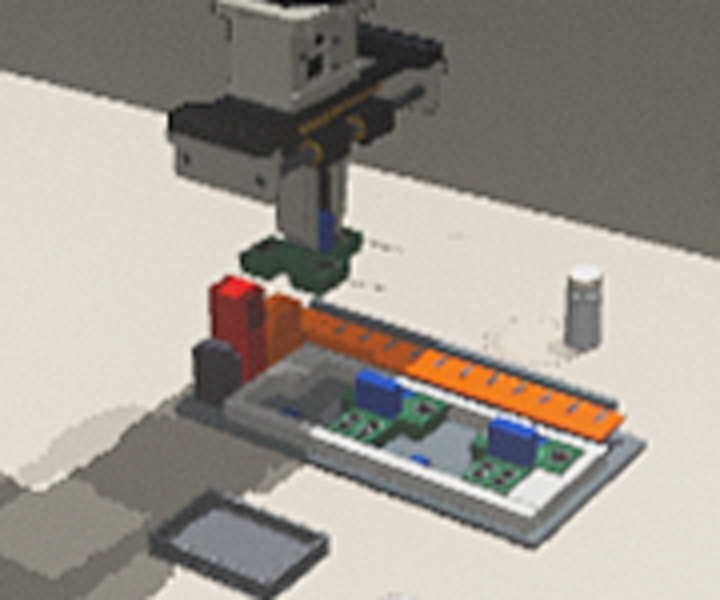

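Request:
{"name": "carry_out", "arguments": {"motion": [[1,-0.7,2.2,30,0.2],[1,-0.7,2.2,60,0.2],[1,-0.7,2.2,84,0.2],[1,-0.7,2.2,84,0.2],[1,-0.7,2.2,84,0.2]]}}

```text
time: 38.95
tool_pos: [581.8, 55.6, 47.3]
tcp_rot: [-3.12, -0.005, 1.525]
contact_force: [0.8, -0.3, -0.5]
grip_width: 11.7
```

```bash
python3 go.py 580.9 55.5 26 1.525
```

```text
t 38.95 pos [581.8  55.6  47.3] rot [-3.1196 -0.0052  1.5251] F [ 0.8 -0.3 -0.5] w 11.7 q6 0.0
[580.9, 55.5, 26.0, 1.525] -> [-0.2 -0.4 21.3] 0.0
```

Request:
{"name": "carry_out", "arguments": {"motion": [[1,-0.2,-0.4,4,0],[1,-0.2,-0.4,8,0],[1,-0.2,-0.4,12,0],[1,-0.2,-0.4,13,0],[1,-0.2,-0.4,13,0]]}}

```text
time: 39.58
tool_pos: [581.1, 55.5, 34.2]
tcp_rot: [-3.119, -0.005, 1.525]
contact_force: [-0.7, 0.4, -0.5]
grip_width: 11.6
```

Request:
{"name": "carry_out", "arguments": {"motion": [[1,0,0,3,0],[1,0,0,5,0],[1,0,0,7.5,0],[1,0,0,7.5,0],[1,0,0,7.5,0]]}}

```text
time: 40.2
tool_pos: [580.9, 55.5, 26.9]
tcp_rot: [-3.12, -0.005, 1.525]
contact_force: [-2.1, -0.6, 2.7]
grip_width: 11.8
```

Request:
{"name": "carry_out", "arguments": {"motion": [[0.6,0,0,0,0],[0.6,0,0,0,0],[0.6,0,0,0,0],[0.6,0,0,-30,0],[0.6,0,0,-80,0],[0.6,0,0,-120,0],[0.6,0,0,-120,0],[0.6,0,0,-120,0]]}}

```text
time: 41.2
tool_pos: [582.9, 54.8, 146.1]
tcp_rot: [-3.118, -0.005, 1.525]
contact_force: [-1.0, 0.4, 0.9]
grip_width: 36.7
```

Request:
{"name": "carry_out", "arguments": {"motion": [[0,0,-180,0,-45],[0,0,-180,0,-80],[0,0,-180,0,-80],[0,0,-180,0,-80],[0,0,-180,0,-80],[0,0,-180,0,-80],[0,0,-180,0,-80],[0,0,-180,0,-80]]}}

```text
time: 42.2
tool_pos: [402.1, 63.0, 148.8]
tcp_rot: [3.141, -0.027, 2.925]
contact_force: [0.4, -0.6, -0.7]
grip_width: 91.7
```

```bash
python3 go.py 580.3 115.8 130 3.1; python3 - <<'E'
from h import *
b=cap('scene','scene17'); cv2.imwrite('pics/scene17z.png',cv2.resize(b['color'][110:260,190:370,::-1],None,fx=4,fy=4,interpolation=2))
b=cap('top','top17'); cv2.imwrite('pics/top17z.png',cv2.resize(b['color'][150:310,140:400,::-1],None,fx=3,fy=3,interpolation=2))
E
```

```text
t 42.2 pos [402.1  63.  148.8] rot [ 3.1411 -0.0272  2.9254] F [ 0.4 -0.6 -0.7] w 91.7 q6 -1.4
[580.3, 115.8, 130.0, 3.1] -> [-163.2   89.8   14.4] -10.0
```

View pics/scene17z.png

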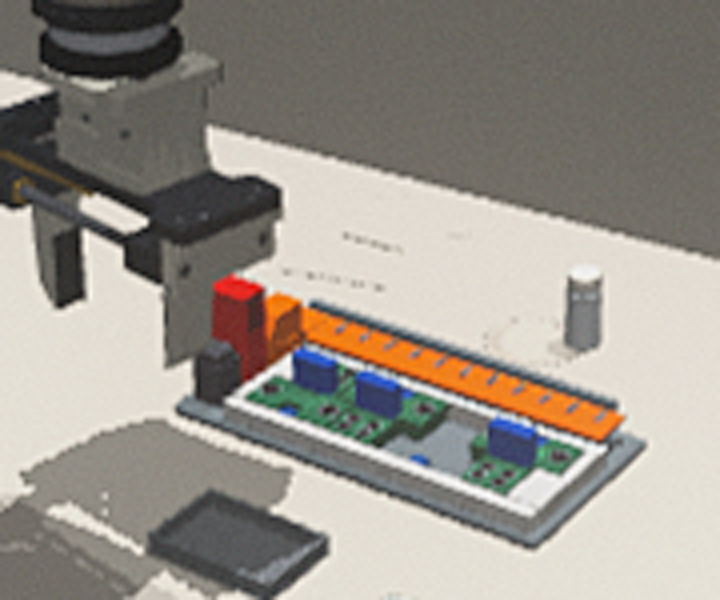

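View pics/top17z.png

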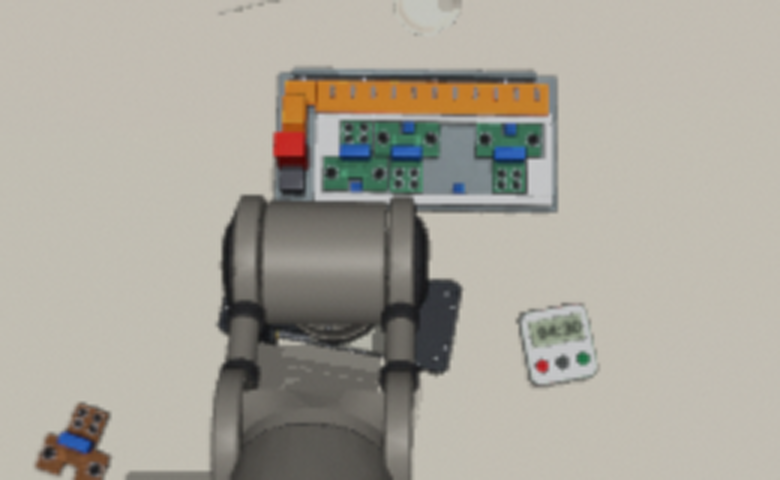

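Request:
{"name": "carry_out", "arguments": {"motion": [[0.52,-55,30,2,-10],[0.52,-110,60,4,-10],[0.52,-163,90,5,-10],[0.52,-163,90,5,-10],[0.52,-163,90,5,-10],[0.52,-163,90,5,-10],[0.52,-163,90,5,-10]]}}

```text
time: 43.18
tool_pos: [580.1, 115.1, 140.3]
tcp_rot: [3.136, -0.026, 3.096]
contact_force: [-0.3, -0.1, -0.3]
grip_width: 43.9
```

```bash
python3 go.py 580.3 115.8 95 3.1 580.3 115.8 50 3.1; python3 - <<'E'
from h import *
b=dict(np.load('pics/top17.npz'));P,ok=world(b);im=b['color'].astype(int)
m=(im[...,2]>im[...,0]+60)&(im[...,2]>110)&ok
for n,(x,y) in {'1':(580.2,55.3),'2':(577.9,5.4),'4':(573.4,-94.5)}.items():
    q=P[m&(abs(P[...,0]-x)<12)&(abs(P[...,1]-y)<18)]; print(n,len(q),np.median(q,0).round(1),np.percentile(q[:,2],[25,75]).round(1))
for g in((580.2,55.3,-.045),(577.9,5.4,3.096),(573.4,-94.5,3.096)): print(np.round(fitins(b,*g,z=8,m=8),3))
E
```

```text
t 43.175 pos [580.1 115.1 140.3] rot [ 3.1364 -0.026   3.096 ] F [-0.3 -0.1 -0.3] w 43.9 q6 -1.47
[580.3, 115.8, 95.0, 3.1] -> [-1.4  0.5 45.3] -0.2
[580.3, 115.8, 50.0, 3.1] -> [-2.6  0.2 90.3] -0.2
1 39 [581.5  55.9  46. ] [43.9 48. ]
2 30 [578.9   5.3  45.8] [43.4 47.1]
4 40 [574.4 -92.4  45.6] [43.4 48.8]
[ 5.809790e+02  5.326800e+01 -6.200000e-02  3.454767e+03]
[ 578.291    9.456    3.111 1755.004]
[ 574.364  -92.863    3.138 1878.821]
```

Ribs top at ~46 mm: all flush. Down onto the prop.

Request:
{"name": "carry_out", "arguments": {"motion": [[0.52,-1,0.4,30,-0.2],[0.52,-2,0.3,60,-0.2],[0.52,-2.6,0.2,90,-0.2],[0.52,-2.6,0.2,90,-0.2],[0.52,-2.6,0.2,90,-0.2]]}}

```text
time: 43.8
tool_pos: [581.0, 115.7, 51.7]
tcp_rot: [3.136, -0.024, 3.099]
contact_force: [-0.1, -0.3, 0.4]
grip_width: 44.2
```

Request:
{"name": "carry_out", "arguments": {"motion": [[1,0,0,0,0],[1,0,0,0,0],[1,0,0,0,0],[1,0,0,0,0],[1,0,0,0,0],[1,0,0,0,0]]}}

```text
time: 44.55
tool_pos: [581.8, 115.7, 53.1]
tcp_rot: [3.136, -0.022, 3.099]
contact_force: [-0.8, -0.7, 5.3]
grip_width: 30.0
```

```bash
python3 go.py 580.3 115.8 95 3.1 580.3 115.8 130 3.1
```

```text
t 44.55 pos [581.8 115.7  53.1] rot [ 3.136  -0.0216  3.0992] F [-0.8 -0.7  5.3] w 30.0 q6 -1.47
[580.3, 115.8, 95.0, 3.1] -> [  2.4   0.3 -41.8] -0.0
[580.3, 115.8, 130.0, 3.1] -> [  3.2   0.5 -76.8] -0.0
```

Request:
{"name": "carry_out", "arguments": {"motion": [[1,0.2,0,-8,0],[1,0.4,0,-16,0],[1,0.6,0.1,-26,0],[1,0.9,0.2,-42,0],[1,1.7,0.4,-77,0],[1,1.7,0.4,-77,0],[1,1.7,0.4,-77,0]]}}

```text
time: 45.42
tool_pos: [581.6, 115.7, 130.5]
tcp_rot: [3.136, -0.021, 3.099]
contact_force: [0.4, -0.5, -1.8]
grip_width: 29.8
```

```bash
python3 go.py 429 12 135 3.11; python3 - <<'E'
from h import *
b=cap('scene','scene18'); cv2.imwrite('pics/scene18z.png',cv2.resize(b['color'][110:260,190:370,::-1],None,fx=4,fy=4,interpolation=2))
E
```

```text
t 45.425 pos [581.6 115.7 130.5] rot [ 3.136  -0.0213  3.0993] F [ 0.4 -0.5 -1.8] w 29.8 q6 -1.47
[429.0, 12.0, 135.0, 3.11] -> [ 148.2 -110.    -2. ] -0.6
```

View pics/scene18z.png

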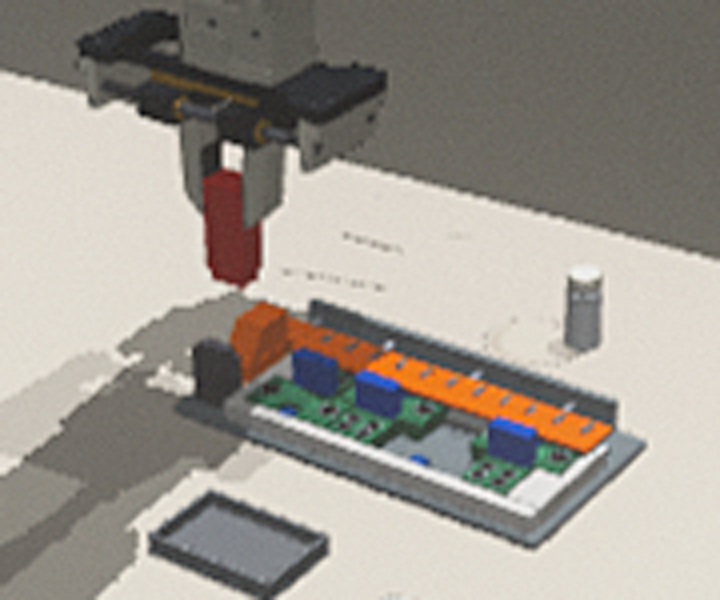

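Request:
{"name": "carry_out", "arguments": {"motion": [[1,50,-37,0,-0.6],[1,100,-74,0,-0.6],[1,147,-110,0,-0.6],[1,147,-110,0,-0.6],[1,147,-110,0,-0.6],[1,147,-110,0,-0.6]]}}

```text
time: 46.22
tool_pos: [430.7, 12.3, 132.4]
tcp_rot: [3.136, -0.022, 3.11]
contact_force: [0.1, 0.6, -0.1]
grip_width: 29.9
```

```bash
python3 go.py 430 12 51 3.11; python3 - <<'E'
from h import *
b=cap('scene','scene19'); cv2.imwrite('pics/scene19z.png',cv2.resize(b['color'][130:280,190:370,::-1],None,fx=4,fy=4,interpolation=2))
E
```

```text
t 46.225 pos [430.7  12.3 132.4] rot [ 3.1358 -0.0221  3.1104] F [ 0.1  0.6 -0.1] w 29.9 q6 -1.69
[430.0, 12.0, 51.0, 3.11] -> [-1.1 -0.8 81.4] 0.0
```

View pics/scene19z.png

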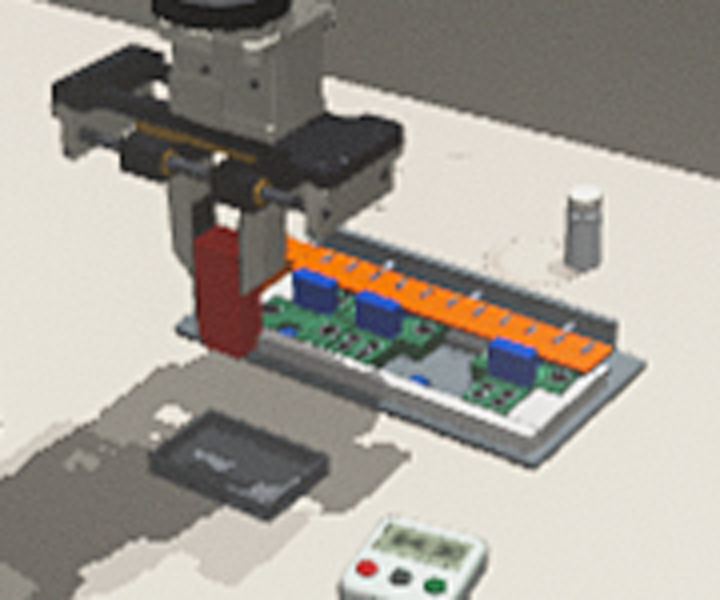

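Request:
{"name": "carry_out", "arguments": {"motion": [[1,-0.5,-0.4,27,0],[1,-0.8,-0.6,54,0],[1,-1.1,-0.8,76,0],[1,-1.1,-0.8,81,0],[1,-1.1,-0.8,81,0],[1,-1.1,-0.8,81,0]]}}

```text
time: 47.02
tool_pos: [430.6, 12.1, 52.0]
tcp_rot: [3.136, -0.021, 3.111]
contact_force: [0.2, 1.1, -1.0]
grip_width: 29.6
```

Request:
{"name": "carry_out", "arguments": {"motion": [[1,0,0,1.5,0],[1,0,0,3,0],[1,0,0,3.5,0],[1,0,0,3.5,0]]}}

```text
time: 47.52
tool_pos: [430.5, 12.1, 48.5]
tcp_rot: [3.136, -0.021, 3.111]
contact_force: [0.8, -0.1, -0.7]
grip_width: 29.9
```

Request:
{"name": "carry_out", "arguments": {"motion": [[1,0,0,1,0],[1,0,0,1.5,0],[1,0,0,1.5,0],[1,0,0,1.5,0]]}}

```text
time: 48.02
tool_pos: [430.7, 12.1, 48.0]
tcp_rot: [3.136, -0.02, 3.111]
contact_force: [-3.0, 0.3, 13.4]
grip_width: 29.7
```

Request:
{"name": "carry_out", "arguments": {"motion": [[1,0,0,0,0],[1,0,0,0,0]]}}

```text
time: 48.28
tool_pos: [430.8, 12.1, 48.1]
tcp_rot: [3.136, -0.02, 3.111]
contact_force: [0.2, -0.0, 2.8]
grip_width: 29.9
```

Request:
{"name": "carry_out", "arguments": {"motion": [[0.6,0,0,0,0],[0.4,0,0,0,0],[0.3,0,0,0,0],[0.2,0,0,0,0],[0.1,0,0,0,0]]}}

```text
time: 48.9
tool_pos: [430.8, 12.1, 48.1]
tcp_rot: [3.136, -0.02, 3.111]
contact_force: [0.4, -0.9, 0.7]
grip_width: 72.3
```

Request:
{"name": "carry_out", "arguments": {"motion": [[0,0,0,-30,0],[0,0,0,-70,0],[0,0,0,-120,0],[0,0,0,-140,0],[0,0,-50,-140,0],[0,0,-100,-140,0],[0,0,-160,-140,0],[0,0,-220,-140,0],[0,0,-260,-140,0],[0,0,-260,-140,0]]}}

```text
time: 50.15
tool_pos: [425.1, -251.1, 186.2]
tcp_rot: [3.136, -0.02, 3.107]
contact_force: [0.7, 0.8, -0.3]
grip_width: 91.7
```

```bash
python3 go.py; python3 - <<'E'
from h import *
import pp
b=cap('scene','scene20'); cv2.imwrite('pics/scene20z.png',cv2.resize(b['color'][130:300,150:380,::-1],None,fx=3.4,fy=3.4,interpolation=2))
a=cap('top','top20'); cv2.imwrite('pics/top20z.png',cv2.resize(a['color'][150:310,140:400,::-1],None,fx=3,fy=3,interpolation=2))
print(np.round(pp.fitprop(a,430,12,-.03),3),np.round(pp.fitprop(b,430,12,-.03),3))
P,ok=world(a);im=a['color'].astype(int); m=(im[...,0]>im[...,1]+100)&ok&(abs(P[...,0]-430)<25)&(abs(P[...,1]-12)<30); print(np.median(P[m],0))
E
```

```text
t 50.15 pos [ 425.1 -251.1  186.2] rot [ 3.1365 -0.0199  3.1072] F [ 0.7  0.8 -0.3] w 91.7 q6 -2.22
[ 4.29784e+02  1.32180e+01 -1.90000e-02  1.61610e+02] [ 4.27699e+02  1.27150e+01 -6.10000e-02  5.92241e+02]
[429.2787364   12.16836318  74.56159534]
```

View pics/scene20z.png

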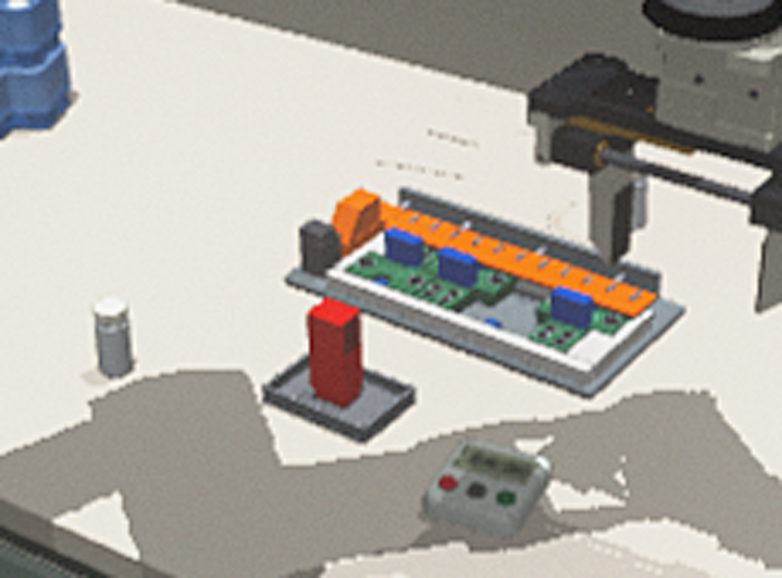

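View pics/top20z.png

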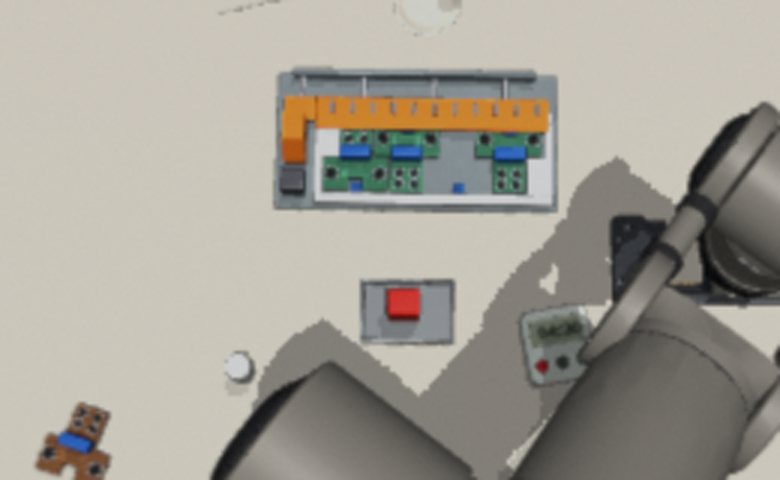

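View pics/top20.png

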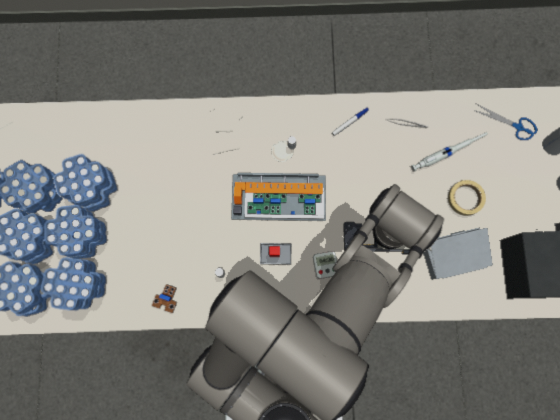

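Request:
{"name": "carry_out", "arguments": {"motion": [[0,0,0,0,0],[0,0,0,0,0],[0,0,0,0,0]]}}

```text
time: 50.62
tool_pos: [425.4, -247.7, 186.4]
tcp_rot: [3.135, -0.02, 3.111]
contact_force: [-1.1, 0.2, 0.6]
grip_width: 91.9
```

```bash
python3 -c "
from plant import bot
print(bot.get_obs()['dq'].round(3)); print(bot.close_job())"
```

```text
[-0.006  0.002 -0.002 -0.002 -0.     0.   ]
the job is handed in; nothing more can be done
None
```

The job is done and handed in after about 51 s of robot time. I wedged the clip open with the prop, fitted the three green inserts on the bench into bays 4, 2 and 1, then pulled the prop out. The clip sprang shut and the prop is back in its tray.

**Inserts:** I found only three green inserts; the brown look-alike was left alone. In the depth image the rib tops lie at about 46 mm, which is what flush inserts should show. An outline fit on the seated inserts was too poor to confirm their positions, because the arm partly hid them and neighbours overlapped. I relied on the rib heights, the near-zero force while lowering, and the pictures instead.

**Clip:** in the last top picture the lip is back at its starting pixels, over the inserts.

**Prop:** it stands upright in the tray, with its top at about 75 mm. Its fitted place is about (430, 13) from the top camera and (428, 13) from the scene camera. That 2 mm difference is within the stated calibration error.

**Bystanders:** the timer and both vials look unmoved in the pictures.

**Tool tilt:** the tool drifted to about 1.5° off vertical during the run, which caused no visible trouble.

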